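# Seat and lock the grating plate of a box grater

## Task

The round grating plate was dropped askew into the well of the box grater, so it rides up on the alignment bar instead of lying home. Turn it where it lies, pushing its finger peg round gently with a fingertip (the plastic parts break when forced, and the plate must not be lifted out), until it drops level, and seat its flat edge tight against the bar; then slide the catch fully home over the flat edge, let go, and leave the things round about where they are.

Things in the scene. Friction and masses are not known exactly. Their poses are not given: they have to be found in the camera images.
- grater: white box grater with a clear catch box, fixed on rubber feet; 164 x 134 mm, its deck 52 mm above the worktop. Origin: on the worktop under the centre of its round well; +z up, +x points from the well's centre to the alignment bar and the catch.
- well (a point): centre of the grater's round well, at the height of its ledge, 48 mm above the worktop; axes as the grater's. Well 99 mm inside diameter, with a collar round it up to 57 mm above the worktop.
- bar_face (a point): middle of the top edge of the straight face of the steel alignment bar, 41.2 mm from the well's centre; the bar is 60 mm long along y, crosses the well's +x side and stands 4 mm above the ledge. Behind it, 57 to 64 mm from the centre, a strap 59 mm above the worktop bridges the catch. Axes as the grater's.
- plate_centre (a point): centre (half-way up) of the loose steel grating plate in the well: a disc 96 mm wide, 4 mm thick, about 0.3 kg, with one straight flat edge (53 mm long) on its +x side, 40 mm from the centre; +z up. Askew, its round edge lies 4 mm up on the bar. It turns at 1 to 3 N on the peg when pushed along its circle; pushed off that line it binds on the collar, or tips.
- flat_mid (a point): middle of the flat edge, on the plate's underside; axes as the plate's. When the plate's +x points along the grater's +x (within 3 to 5 degrees) this edge drops off the bar, to 48 mm above the worktop, and the bar stops further turning hard. The level plate still has up to 2.7 mm of play to the bar: pushed along the grater's +x it slides, and the flat squares itself, hard, against the bar.
- peg (a point): white plastic finger peg, 13 mm diameter, standing 19 mm up from the plate's top, 37 mm from its centre on the side opposite to the flat; the point lies 10 mm above the plate's top; axes as the plate's. It may be pushed round either way.
- catch (a joint): slide of the grey catch, m: 0 drawn back (open), 0.016 fully home (stop); it slides along the grater's -x, towards the well, under about 1.5 N of friction, and stays where it is left. Its tongue passes 1.5 mm over a plate that is home, and is blocked by one that is not.
- catch_tab (a point): middle of the back (+x) face of the catch's upright thumb tab, 24 mm wide and 19 mm high (top 72 mm above the worktop), 85 mm from the well's centre when open: push it here from behind, towards the well. Moves with the catch.
- spare_plate: second plate, for slicing, same outline, lying on the chopping board; leave alone (origin: centre of its underside)
- onion: onion, 75 mm, on the chopping board; leave alone
- garlic: garlic bulb, 52 mm, on the chopping board; leave alone
- small_bowl: small steel bowl, 80 mm wide, 34 mm high; leave alone
- teaspoon: teaspoon, 138 mm long; leave alone
- tumbler: steel tumbler, 71 mm wide, 104 mm high; leave alone
- lemon: lemon, 83 x 58 mm; leave alone
Things that resemble listed ones, but are neither listed nor needed, are in the scene too. Leave any turquoise look-alike of the part that bears plate_centre alone.

How it is judged:
By the outcome, as a careful person would: the job done as asked, in the order asked, and still so for the second after the job is handed in, with the robot touching nothing.
It also fails if it takes over 72 s, if anything falls off the work surface, if the arm or the gripper's body presses on something with over 40 N, if the wrist force passes 120 N, or if a joint passes its speed limit or range.

## Robot

A 6-joint arm with a two-finger parallel gripper is mounted at the origin on a cart in front of the work surface, level with it; the furniture and walls round the work are solid. World frame = base frame: x ahead of the robot, y to its left, z up, the work surface at z = 0. Lengths are in m, angles in rad, forces in N, time in s.
With the tool pointing down it reaches from about 0.35 to 0.85 m from the base axis. Payload 8.1 kg.
Tool frame: the origin (TCP) lies on the centre line of the jaws, within the pads' length; the fingertips stand 19 mm ahead of it and the grasp point (between the pads) is the TCP (robot.tips_ahead is the distance from the TCP to the fingertips, in m); y points along the fingers, z is the direction in which the jaws open and shut, and the axes are right-handed (so a half turn about y gives the same grasp; the last joint's range is limited). The gripper opens to 93 mm and grips with 3 to 60 N. Pads are 15 mm wide; open, the fingers measure 128 mm over their backs; the gripper's body (75 mm by 188 mm) begins 65 mm behind the grasp point.
Start: joints at [-1.274, 0.13, 1.488, -0, 1.523, -0.085], TCP at [0.224, -0.557, 0.238] pointing down, gripper open.
Joint ranges: [-2.96, 2.96], [-0.89, 2.26], [0.02, 2.5], [-1.34, 4.48], [0, 2.73], [-2.66, 2.66]. Speed limits (rad/s): [2.39, 2.39, 2.79, 3.14, 3.14, 3.14].

## Interface

Orientations are given as a rotation vector (axis times angle).
In Python, from plant import robot, imaging, models gives the robot as it stands.
- The arm moves only by the tool carry_out, never from a script. Its argument "motion" is one flat list of numbers, 7 for each row, row after row: the shift along the tool's x, y, z in m, then the turn, a rotation vector about the tool's x, y, z in degrees, then the opening, from -1 (shut) to 1 (fully open). A call has exactly 5 rows; each row shifts and turns the pose as measured when the row begins, along the tool's axes as they then stand; what a row does not reach is not made up. A row lasts 1/10 s, in which the tool goes at most 50 mm and 8.59 degrees, less where a joint would pass 70% of its speed; a pose out of reach is approached as far as the arm can. A call is refused whole if a number of a shift passes 0.05 or a number of a turn 8.59, either way. A call with a gripper value outside its range is refused whole. The fingers move at their own pace and stop on an object; "squeeze" is the grip in N (left out, the last holds). Time passes only in rows, so rows that do not move let the fingers close, or fill a call up. It gives the time, the measured TCP pose, the force and the opening at its end, in the units of the state.
- robot.read_state(): the state, without advancing time (a new reading comes with each control period).
- imaging.read_camera(name): name is "side" or "top" or "wrist"; returns the picture (480x640x3 uint8, blue, green, red); there is no depth.
- imaging.camera_model(name): a dict with "K" (3x3 intrinsics, pixels), "position" and "orientation" of the camera in the world. Camera axes: x right, y down, z forward; pixel columns grow to the right and rows downward; lengths in m; the calibration is good to about 2 mm. The wrist camera is an equidistant fisheye: a pixel r from the principal point sees the ray r / f radians off the axis. A picture is of the moment at which its call begins: read the wrist's pose just before it. camera_model takes no time and is no camera call; for the wrist camera it gives the pose at the moment of the call.
- robot.close_job(): hands the job in, once; it reports no verdict.
Trained networks look in the newest picture that a camera, given by its name, has taken for a name from the list of things; names that differ only in an ending like _2 or _b are one class to them, and where a whole thing is asked for, a point or a joint stands for the part that bears it (a point fixed in the world has none). Each returns a list of dicts, best first, with "confidence" (0 to 1); they miss things now and then, are a little off and sometimes report something else, mostly with a low value. They report only what shows in the picture. A call takes as long as a camera call. They do not tell look-alikes from the thing itself.
- models.outline_of(camera, thing): "pixels" (480x640 bool, what is visible of it) and "pixel" ([column, row] in pixels, amid what is visible of it).
The state is a dict: "t": time; "q": joint angles; "dq": joint speeds; "joint_torque": joint torques, N m; "tool_pos": TCP position; "orientation": TCP orientation; "force": force on the tool from outside, world axes, zero at the start; "wrist_torque": the same for the moment, N m; "opening": finger opening in m.
Only numpy, scipy, OpenCV 4.12 (cv2) and the standard library are available. Lean on these libraries where they do the work, as an engineer would, in place of code of your own. Each camera call takes 0.05 s, during which the arm holds its last target.

## Working session

There is one attempt and no reset: what is moved stays moved. The work goes in short steps, Python scripts to look and compute and a tool call to move; the robot and the scene stay as the last step left them, time stands still between calls to the robot, and variables do not carry over. Pictures are saved under pics/ and viewed, and the job is handed in when it is done.

Besides the shell and the picture viewer there is one more tool, called after "Call:" as name(argument=value, ...), one argument or row to a line, values as JSON. carry_out: Moves the arm, as the interface text tells. Its arguments: {"type":"object","properties":{"motion":{"type":"array","items":{"type":"number"}},"squeeze":{"type":"number"}},"required":["motion"]}

```bash
ls; mkdir -p pics
python3 - <<'E'
from plant import robot, imaging, models
import cv2
print(robot.read_state())
for c in ["side","top","wrist"]:
    im=imaging.read_camera(c); cv2.imwrite(f"pics/{c}0.png",im)
    print(c,imaging.camera_model(c))
E
```

```text
pics
{'t': 0.0, 'q': array([-1.27444575e+00,  1.31183672e-01,  1.48927929e+00,  2.13112318e-06,
        1.52302093e+00, -8.53823852e-02]), 'dq': array([ 0.0002161 , -0.00038605,  0.00191378,  0.00015721, -0.00088174,
       -0.00096443]), 'joint_torque': array([ 1.54589776e-03, -5.59839749e+01, -4.91756129e+01,  7.67890736e-02,
        3.56983789e-02, -1.42842173e-04]), 'tool_pos': array([ 0.22338853, -0.55627482,  0.23657399]), 'orientation': array([-0.3890619 ,  2.01446829, -2.01061279]), 'force': array([ 0.43233305, -0.41485845, -0.04918014]), 'wrist_torque': array([-0.037788  ,  0.0108418 , -0.00914019]), 'opening': 0.0925693713753221}
side {'K': array([[597.50137873,   0.        , 325.69424958],
       [  0.        , 597.50137873, 241.4246866 ],
       [  0.        ,   0.        ,   1.        ]]), 'position': array([0.56023609, 1.31290872, 0.80215873]), 'orientation': array([-0.01021268,  2.7525716 , -1.49698345])}
top {'K': array([[475.19769498,   0.        , 312.27954781],
       [  0.        , 475.19769498, 238.97736701],
       [  0.        ,   0.        ,   1.        ]]), 'position': array([0.37132056, 0.13813491, 1.00977853]), 'orientation': array([-2.23885029,  1.959367  , -0.21647176])}
wrist {'K': array([[371.64829954,   0.        , 320.38349562],
       [  0.        , 371.64829954, 241.01222159],
       [  0.        ,   0.        ,   1.        ]]), 'position': array([ 0.29412035, -0.52814792,  0.38531592]), 'orientation': array([ 2.40466938, -1.6263889 , -0.22945741])}
```

View pics/top0.png

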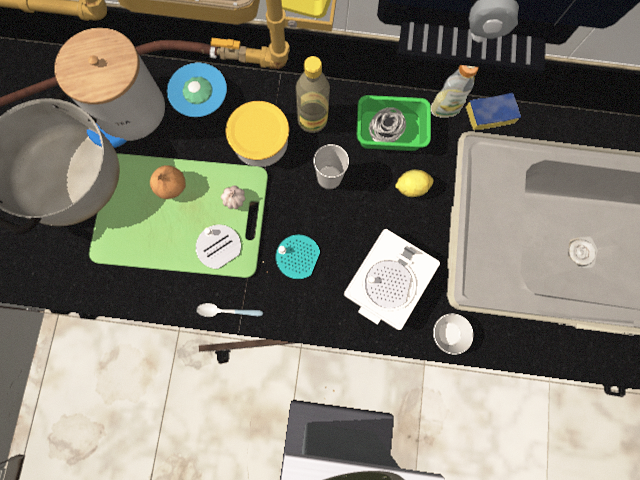

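View pics/side0.png

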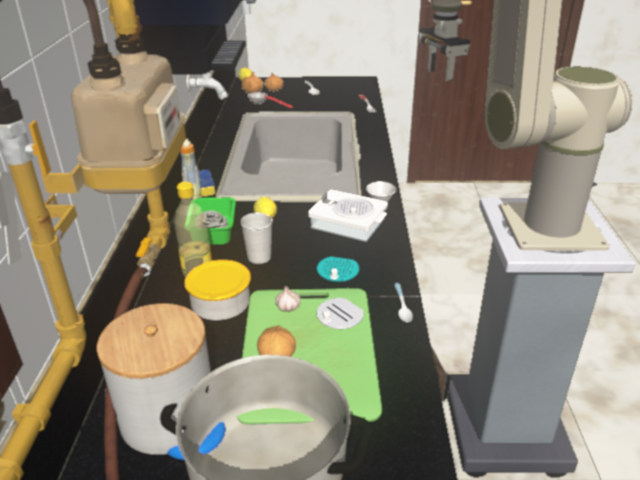

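View pics/wrist0.png

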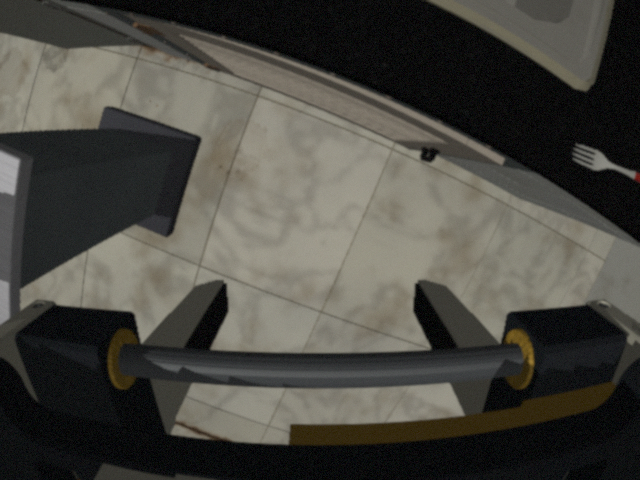

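Top view: the grater is at about (392,280). The turquoise look-alike is at (298,257) and the slicing spare is at (218,246) on the board. I'll zoom in and run the networks.

```bash
cat > h.py <<'E'
from plant import robot, imaging, models
import cv2, numpy as np
from scipy.spatial.transform import Rotation as R
def pix2world(cam,px,z,m=None):
    m=m or imaging.camera_model(cam); K=m["K"]; Rm=R.from_rotvec(m["orientation"]).as_matrix()
    u=(px[0]-K[0,2])/K[0,0]; v=(px[1]-K[1,2])/K[1,1]
    if cam=="wrist":
        th=np.hypot(u,v); d=np.array([u/th*np.sin(th),v/th*np.sin(th),np.cos(th)]) if th>1e-9 else np.array([0,0,1.])
    else: d=np.array([u,v,1.])
    d=Rm@d; p=m["position"]; return p+d*(z-p[2])/d[2]
def world2pix(cam,P,m=None):
    m=m or imaging.camera_model(cam); K=m["K"]; Rm=R.from_rotvec(m["orientation"]).as_matrix()
    d=Rm.T@(np.asarray(P)-m["position"])
    if cam=="wrist":
        r=np.hypot(d[0],d[1]); th=np.arctan2(r,d[2]); u,v=d[0]/r*th,d[1]/r*th
    else: u,v=d[0]/d[2],d[1]/d[2]
    return np.array([u*K[0,0]+K[0,2],v*K[1,1]+K[1,2]])
def crop(im,c,h,s,name):
    x,y=map(int,c); a=im[max(0,y-h):y+h,max(0,x-h):x+h]
    cv2.imwrite("pics/"+name,cv2.resize(a,None,fx=s,fy=s,interpolation=cv2.INTER_CUBIC))
E
python3 - <<'E'
from h import *
im=imaging.read_camera("top"); crop(im,(392,280),55,5,"topz.png")
for t,z in [("grater",.05),("plate_centre",.053),("peg",.062),("catch",.06),("catch_tab",.062)]:
    for r in models.outline_of("top",t)[:3]:
        print(t,round(r["confidence"],2),r["pixel"],r["pixels"].sum(),pix2world("top",r["pixel"],z).round(4))
E
```

```text
grater 0.97 [403.1, 262.1] 3574 [ 0.5563 -0.0292  0.05  ]
plate_centre 0.61 [298.7, 254.9] 1425 [0.5422 0.1846 0.053 ]
plate_centre 0.59 [388.1, 279.9] 1667 [ 0.5153 -0.0019  0.053 ]
peg 0.94 [297.3, 253.3] 1419 [0.5434 0.1874 0.062 ]
peg 0.61 [386.5, 284.4] 1715 [0.5045 0.0017 0.062 ]
catch 0.59 [407.9, 252.8] 145 [ 0.5747 -0.0354  0.06  ]
catch 0.55 [210.6, 309.2] 295 [0.4095 0.342  0.06  ]
catch_tab 0.56 [403.9, 256.9] 136 [ 0.5648 -0.0277  0.062 ]
catch_tab 0.41 [233.4, 193.2] 431 [0.6519 0.337  0.062 ]
```

View pics/topz.png

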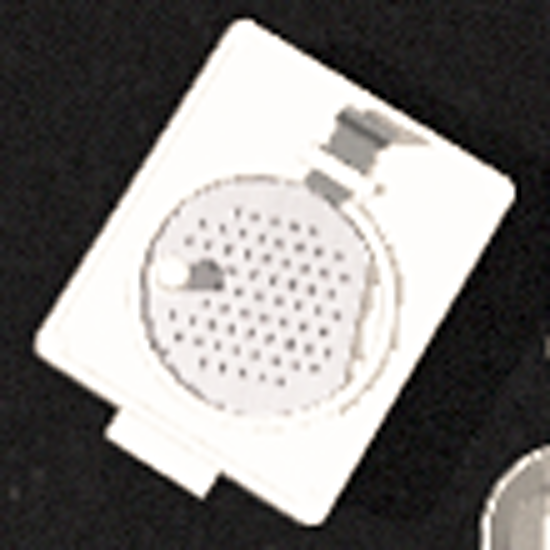

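The zoom shows the deck corners near crop (245,18), (515,190), (315,525) and (38,350). The catch is at (370,130), the peg at (172,270), and the plate's flat faces right at about (370,300).

Run:
```python
from h import *
off=np.array([337,225])
f=lambda p,z: pix2world("top",off+np.array(p)/5,z)[:2]
for n,p,z in [("c1",(243,16),.052),("c2",(517,190),.052),("c3",(315,527),.052),("c4",(36,350),.052),("collarL",(130,290),.057),("tab top",(370,118),.072),("peg top",(172,270),.071),("tongue",(328,187),.055),("fl1",(375,240),.052),("fl2",(348,385),.052)]:
    print(n,f(p,z).round(4))
```

```text
c1 [0.622  0.0137]
c2 [ 0.5641 -0.1046]
c3 [ 0.4184 -0.0353]
c4 [0.4733 0.0826]
collarL [0.5017 0.0482]
tab top [ 0.5816 -0.0386]
peg top [0.51   0.0338]
tongue [ 0.5545 -0.0274]
fl1 [ 0.5359 -0.0489]
fl2 [ 0.476  -0.0432]
```

```bash
cat >> h.py <<'E'
def rows(target, yaw, n=1):
    """shift in tool frame and yaw change (deg) to reach target pos with tool x at world yaw (deg), y down"""
    s=robot.read_state(); Rm=R.from_rotvec(s["orientation"])
    d=Rm.inv().apply(np.asarray(target)-s["tool_pos"])
    x=[np.cos(np.radians(yaw)),np.sin(np.radians(yaw)),0]; y=[0,0,-1]; z=np.cross(x,y)
    Rt=R.from_matrix(np.array([x,y,z]).T)
    rv=np.degrees((Rm.inv()*Rt).as_rotvec())
    return d,rv
def st():
    s=robot.read_state(); M=R.from_rotvec(s["orientation"]).as_matrix()
    print("t",round(s["t"],2),"tcp",s["tool_pos"].round(4),"yawx",round(np.degrees(np.arctan2(M[1,0],M[0,0])),2),"ydn",M[:,1].round(3),"F",s["force"].round(2),"q",s["q"].round(3),"op",round(s["opening"],4))
E
python3 - <<'E'
from h import *
st()
for y in (-6,174): print(rows([.525,.031,.2],y))
E
```

```text
t 0.45 tcp [ 0.2236 -0.5567  0.2376] yawx -158.13 ydn [-0.  0. -1.] F [-0.   -0.05  0.66] q [-1.274  0.13   1.488  0.     1.523 -0.085] op 0.093
(array([-0.49870114,  0.03765554, -0.43310541]), array([-6.83502124e-04, -1.52125054e+02, -1.44555427e-02]))
(array([-0.49870114,  0.03765554, -0.43310541]), array([ 1.06733279e-02,  2.78749454e+01, -5.04667479e-04]))
```

Call:
carry_out(
  motion=[-0.036,0,-0.031,0,0,0,-1,-0.036,0,-0.031,0,0,0,-1,-0.036,0,-0.031,0,0,0,-1,-0.036,0,-0.031,0,0,0,-1,-0.036,0,-0.031,0,0,0,-1],
  squeeze=5,
)

```text
t: 0.95
tool_pos: [0.3329, -0.3438, 0.2357]
orientation: [-0.381, 2.019, -2.018]
force: [-0.0, -0.0, -0.0]
opening: 0.0578
```

Call:
carry_out(
  motion=[-0.036,0,-0.031,0,0,0,-1,-0.036,0,-0.031,0,0,0,-1,-0.036,0,-0.031,0,0,0,-1,-0.036,0,-0.031,0,0,0,-1,-0.036,0,-0.031,0,0,0,-1],
)

```text
t: 1.45
tool_pos: [0.4471, -0.1251, 0.2372]
orientation: [-0.375, 2.015, -2.02]
force: [-0.1, -0.6, -0.3]
opening: 0.0176
```

Run:
```python
from h import *
st()
for y in (174,): print(rows([.525,.031,.2],y))
```

```text
t 1.45 tcp [ 0.4471 -0.1251  0.2372] yawx -158.76 ydn [ 0.003 -0.002 -1.   ] F [-0.05 -0.62 -0.27] q [-3.830e-01 -2.490e-01  1.853e+00 -1.000e-03  1.533e+00  8.170e-01] op 0.0176
(array([-0.12906651,  0.03716588, -0.11744173]), array([-0.14124554, 27.23785595, -0.17894095]))
```

Call:
carry_out(
  motion=[-0.033,0.005,-0.03,0,0,0,-1,-0.033,0.005,-0.03,0,0,0,-1,-0.033,0.005,-0.03,0,0,0,-1,-0.028,0.005,-0.025,0,7,0,-1,0,0,0,0,7,0,-1],
)

```text
t: 1.95
tool_pos: [0.528, 0.0406, 0.2183]
orientation: [-0.128, 2.15, -2.154]
force: [-0.3, -0.8, -0.1]
opening: 0.0009
```

Call:
carry_out(
  motion=[0,0,0,0,7,0,-1,0,0,0,0,7,0,-1,0,0,0,0,0,0,-1,0,0,0,0,0,0,-1,0,0,0,0,0,0,-1],
)

```text
t: 2.45
tool_pos: [0.5282, 0.0431, 0.2179]
orientation: [-0.138, -2.163, 2.165]
force: [0.1, 0.1, -0.2]
opening: 0.0005
```

Run:
```python
from h import *
st()
for c in ["wrist","top"]:
    im=imaging.read_camera(c); cv2.imwrite(f"pics/{c}1.png",im)
st();print(rows([.525,.031,.2],174), imaging.camera_model("wrist"))
```

```text
t 2.45 tcp [0.5282 0.0431 0.2179] yawx 173.17 ydn [ 0.008 -0.001 -1.   ] F [ 0.11  0.1  -0.15] q [-1.400e-02 -5.700e-02  1.717e+00 -1.000e-03  1.474e+00  1.676e+00] op 0.0005
t 2.55 tcp [0.5282 0.0431 0.2179] yawx 173.11 ydn [ 0.008 -0.001 -1.   ] F [-0.68 -0.29  0.39] q [-1.400e-02 -5.700e-02  1.717e+00 -1.000e-03  1.474e+00  1.677e+00] op 0.0003
(array([0.00188581, 0.01792514, 0.01235252]), array([-0.03302878, -0.89199338, -0.46646764])) {'K': array([[371.64829954,   0.        , 320.38349562],
       [  0.        , 371.64829954, 241.01222159],
       [  0.        ,   0.        ,   1.        ]]), 'position': array([0.60257156, 0.03422306, 0.36703548]), 'orientation': array([ 1.95402163, -2.20596105, -0.29883477])}
```

View pics/wrist1.png

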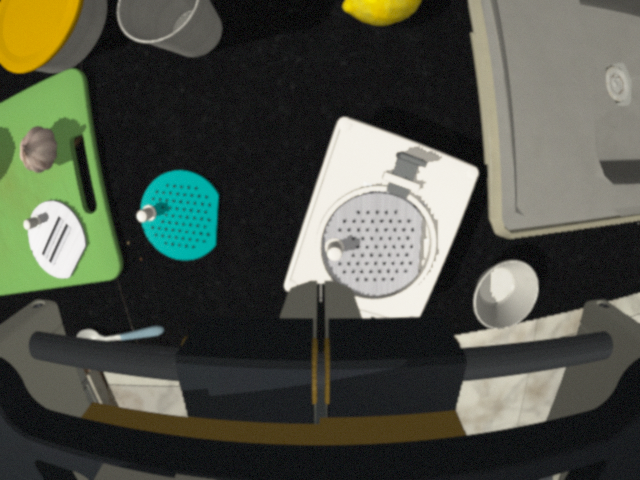

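The wrist view shows the well at about (380,243), the peg at (338,248), the catch at (408,165), and the shut fingertips at (320,285).

Run:
```python
from h import *
im=cv2.imread("pics/wrist1.png"); crop(im,(380,225),105,4,"wz1.png")
im=cv2.imread("pics/wrist1.png")
im=imaging.read_camera("wrist")
for t,z in [("grater",.052),("plate_centre",.054),("peg",.064),("catch",.06),("catch_tab",.062)]:
    for r in models.outline_of("wrist",t)[:3]:
        print(t,round(r["confidence"],2),r["pixel"],r["pixels"].sum(),pix2world("wrist",r["pixel"],z).round(4))
```

```text
grater 0.78 [393.6, 195.5] 16510 [ 0.5488 -0.0234  0.052 ]
grater 0.5 [57.6, 237.8] 3510 [0.5533 0.3202 0.052 ]
plate_centre 0.7 [180.8, 215.6] 5853 [0.5554 0.1663 0.054 ]
plate_centre 0.58 [371.5, 241.4] 8383 [ 5.106e-01 -2.000e-04  5.400e-02]
peg 0.68 [374.8, 242.7] 8277 [ 0.5121 -0.0018  0.064 ]
peg 0.56 [183.3, 216.8] 5663 [0.5555 0.16   0.064 ]
peg 0.48 [126.7, 333.9] 637 [0.4447 0.2552 0.064 ]
catch 0.75 [393.6, 190.8] 16427 [ 0.5541 -0.0222  0.06  ]
catch 0.65 [404.9, 167.6] 875 [ 0.5728 -0.0337  0.06  ]
catch 0.62 [126.2, 332.9] 598 [0.4438 0.2584 0.06  ]
catch_tab 0.76 [404.1, 165.9] 867 [ 0.5744 -0.0327  0.062 ]
```

View pics/wz1.png

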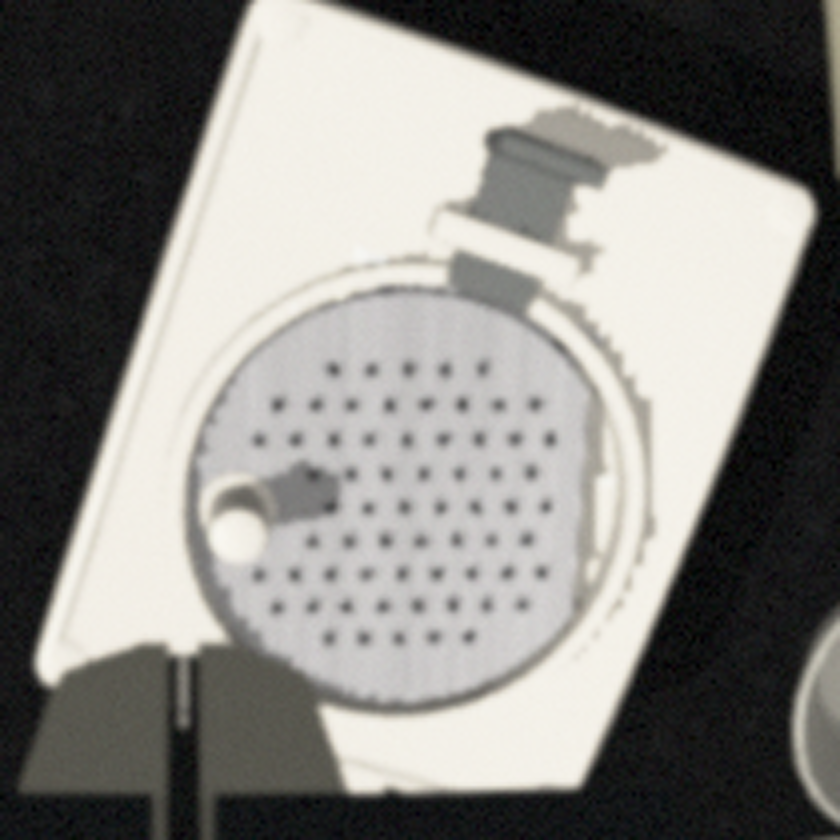

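Run:
```python
from h import *
off=np.array([275,120])
f=lambda p,z: pix2world("wrist",off+np.array(p)/4,z)[:2]
P={}
for n,p,z in [("c2",(815,195),.052),("c3",(582,792),.052),("c4",(36,660),.052),("tab tl",(492,133),.072),("tab tr",(607,170),.072),("peg top",(237,535),.072),("pegbase",(232,495),.054),("strapL",(440,220),.059),("strapR",(575,270),.059),("fl1",(592,395),.053),("fl2",(582,610),.053),("plL",(187,500),.052),("plT",(410,288),.056),("plB",(395,712),.052),("tip",(182,648),.199)]:
    P[n]=f(p,z); print(n,P[n].round(4))
d=P["c2"]-P["c3"]; print(np.degrees(np.arctan2(d[1],d[0])),np.linalg.norm(d))
s=P["tab tr"]-P["tab tl"]; print(np.degrees(np.arctan2(s[1],s[0]))+90,np.linalg.norm(s))
st()
```

```text
c2 [ 0.5654 -0.1048]
c3 [ 0.4268 -0.0426]
c4 [0.4785 0.0828]
tab tl [ 0.586  -0.0264]
tab tr [ 0.5764 -0.0497]
peg top [0.5091 0.0338]
pegbase [0.5127 0.0339]
strapL [ 0.5681 -0.0163]
strapR [ 0.5546 -0.0446]
fl1 [ 0.5254 -0.0482]
fl2 [ 0.475  -0.0435]
plL [0.5122 0.0438]
plT [ 0.5539 -0.0089]
plB [0.4551 0.0019]
tip [0.5359 0.0422]
-24.16090410246523 0.15182612889645355
-22.275855788206528 0.025184311206392026
t 2.85 tcp [0.5282 0.0432 0.2179] yawx 173.02 ydn [ 0.008 -0.001 -1.   ] F [-0.61 -0.46 -0.32] q [-1.400e-02 -5.700e-02  1.717e+00 -1.000e-03  1.474e+00  1.678e+00] op 0.0005
```

Run:
```python
from h import *
print(rows([.540,.034,.079],174))
```

```text
(array([-0.01172428,  0.13896211,  0.00762287]), array([-0.03030254, -0.97684702, -0.4576241 ]))
```

Call:
carry_out(
  motion=[-0.012,0.03,0.008,0,-1,-0.4,-1,0,0.03,0,0,0,0,-1,0,0.03,0,0,0,0,-1,0,0.025,0,0,0,0,-1,0,0.01,0,0,0,0,-1],
)

```text
t: 3.35
tool_pos: [0.5433, 0.0331, 0.093]
orientation: [-0.122, -2.173, 2.174]
force: [-0.7, -0.8, -1.0]
opening: 0.0007
```

Run:
```python
from h import *
st()
print(rows([.540,.034,.079],174))
im=imaging.read_camera("wrist"); crop(im,(350,260),100,4,"wz2.png")
im=imaging.read_camera("side"); crop(im,(348,215),60,6,"sz2.png")
```

```text
t 3.35 tcp [0.5433 0.0331 0.093 ] yawx 174.12 ydn [ 0.009 -0.001 -1.   ] F [-0.74 -0.76 -0.96] q [-3.300e-02  9.100e-02  1.803e+00 -1.000e-03  1.238e+00  1.641e+00] op 0.0007
(array([ 0.00349411,  0.01396826, -0.00053218]), array([ 0.00613277,  0.12498036, -0.52890179]))
```

View pics/wz2.png

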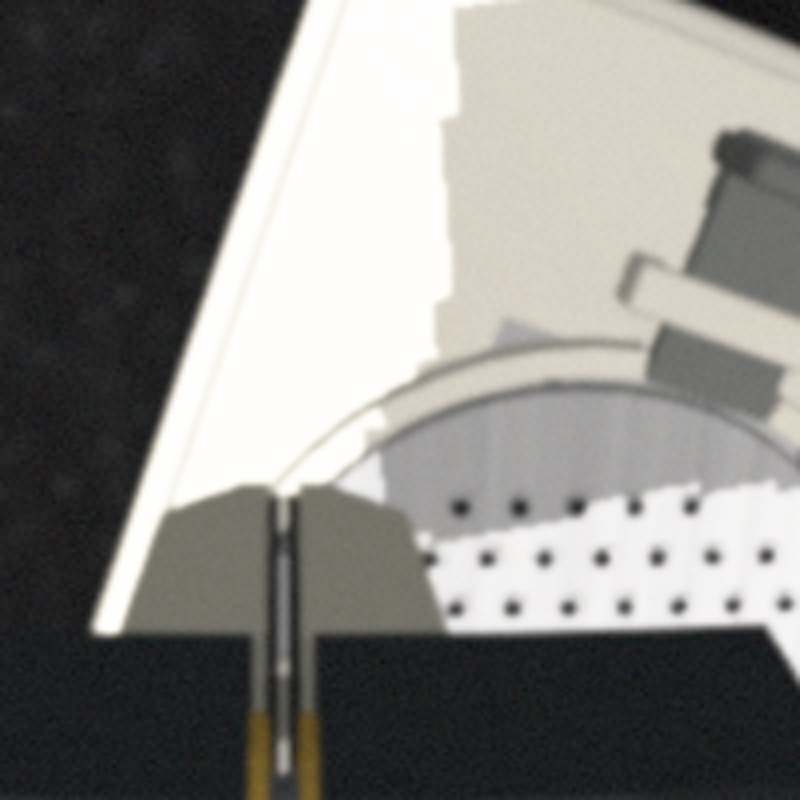

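View pics/sz2.png

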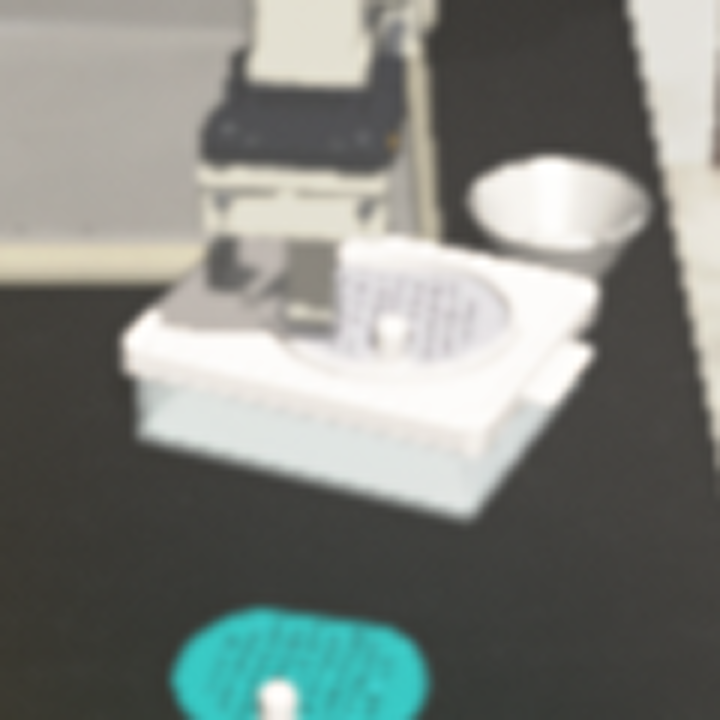

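Wrist and side views agree: the shut fingers stand on the +x side of the peg at its height line, clear of the collar. I'll lower and approach.

Call:
carry_out(
  motion=[0.003,0.007,0,0,0,0,-1,0,0.007,0,0,0,0,-1,0.004,0,0,0,0,0,-1,0.003,0,0,0,0,0,-1,0.002,0,0,0,0,0,-1],
)

```text
t: 3.95
tool_pos: [0.5344, 0.0345, 0.0841]
orientation: [-0.13, -2.177, 2.177]
force: [-0.7, 0.7, 0.9]
opening: 0.0008
```

Run:
```python
from h import *
st()
im=imaging.read_camera("side"); crop(im,(348,215),60,6,"sz3.png"); st()
```

```text
t 3.95 tcp [0.5344 0.0345 0.0841] yawx 174.15 ydn [ 0.017 -0.001 -1.   ] F [-0.67  0.7   0.92] q [-3.100e-02  7.100e-02  1.842e+00 -1.000e-03  1.211e+00  1.642e+00] op 0.0008
t 4.0 tcp [0.5343 0.0345 0.0841] yawx 174.15 ydn [ 0.017 -0.001 -1.   ] F [0.14 0.96 0.26] q [-3.100e-02  7.100e-02  1.842e+00 -1.000e-03  1.211e+00  1.642e+00] op 0.0005
```

View pics/sz3.png

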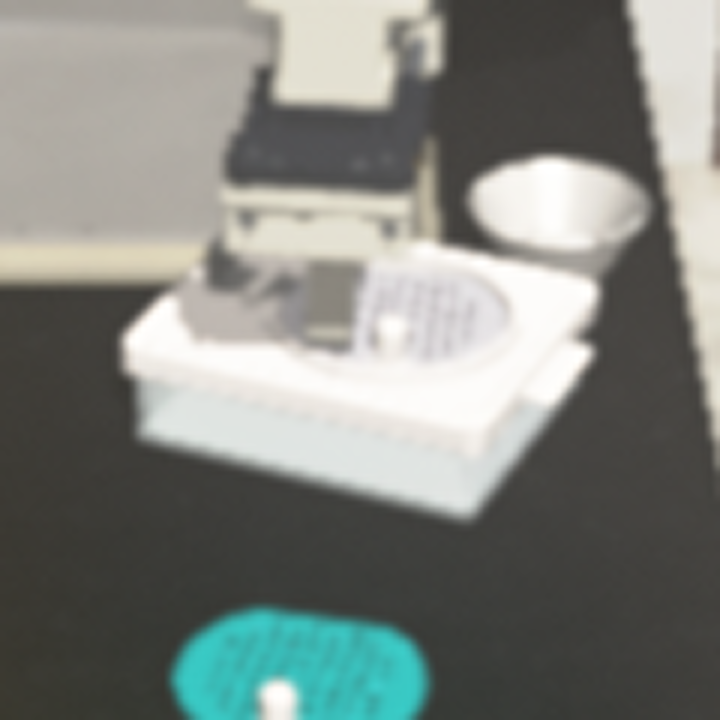

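Run:
```python
from h import *
print(rows([.530,.034,.079],174))
```

```text
(array([0.00429644, 0.00505911, 0.0009748 ]), array([ 0.04037044,  0.147588  , -0.97899618]))
```

Call:
carry_out(
  motion=[0,0.005,0,0,0,-1,-1,0,0,0,0,0,0,-1,0,0,0,0,0,0,-1,0,0,0,0,0,0,-1,0,0,0,0,0,0,-1],
)

```text
t: 4.5
tool_pos: [0.535, 0.0345, 0.0795]
orientation: [-0.11, -2.17, 2.168]
force: [0.2, 0.4, -0.7]
opening: 0.0005
```

Run:
```python
from h import *
st();print(rows([.530,.034,.079],174))
```

```text
t 4.5 tcp [0.535  0.0345 0.0795] yawx 174.15 ydn [-0.     0.001 -1.   ] F [ 0.15  0.44 -0.65] q [-3.200e-02  9.500e-02  1.826e+00  1.000e-03  1.221e+00  1.641e+00] op 0.0005
(array([0.00491654, 0.00051047, 0.0010056 ]), array([0.04503709, 0.14914774, 0.03127196]))
```

Call:
carry_out(
  motion=[0.003,0,0,0,0,0,-1,0.003,0,0,0,0,0,-1,0.003,0,0,0,0,0,-1,0.002,0,0,0,0,0,-1,0,0,0,0,0,0,-1],
)

```text
t: 5.0
tool_pos: [0.5234, 0.0357, 0.0797]
orientation: [-0.111, -2.17, 2.168]
force: [1.0, 0.3, -0.6]
opening: 0.0006
```

```bash
cat >> h.py <<'E'
WELL=np.array([.506,-.003])
def info(side=None,wrist=None):
    st(); s=robot.read_state(); r=s["tool_pos"][:2]-WELL
    print("tcp r",np.hypot(*r).round(4),"ang",np.degrees(np.arctan2(r[1],r[0])).round(2))
    if side: crop(imaging.read_camera("side"),(348,210),60,6,side)
    if wrist: crop(imaging.read_camera("wrist"),(370,240),100,4,wrist)
    F=[robot.read_state()["force"]]
    print("F",F[0].round(2))
def arc(dth,tang,rad=.037,z=.079,peg=None):
    """target TCP pose for peg angle peg(deg): tangential offset -tang"""
    a=np.radians(peg); u=np.array([np.cos(a),np.sin(a)]); t=np.array([-u[1],u[0]])
    p=WELL+rad*u-tang*t
    return rows([p[0],p[1],z],peg+90)
E
python3 - <<'E'
from h import *
info()
for p in (84,90,100): print(arc(0,.014,peg=p))
E
```

```text
t 5.0 tcp [0.5234 0.0357 0.0797] yawx 174.15 ydn [ 0.001  0.001 -1.   ] F [ 0.97  0.34 -0.64] q [-3.000e-02  6.400e-02  1.858e+00  1.000e-03  1.219e+00  1.642e+00] op 0.0006
tcp r 0.0424 ang 65.86
F [ 0.97  0.34 -0.64]
(array([-0.00077502,  0.00069841,  0.00334   ]), array([ 0.05114752,  0.1492981 , -0.02452108]))
(array([0.00316593, 0.00069786, 0.00206902]), array([ 0.04981572, -5.85070141, -0.02717612]))
(array([0.00995954, 0.000696  , 0.00088641]), array([  0.04738804, -15.85070059,  -0.03150115]))
```

Call:
carry_out(
  motion=[0.002,0.0005,0.0005,0,-3,0,-1,0.002,0,-0.0002,0,-3,0,-1,0.002,0,-0.0005,0,-3,0,-1,0.002,0,-0.0007,0,-3,0,-1,0,0,0,0,0,0,-1],
)

```text
t: 5.5
tool_pos: [0.5171, 0.0371, 0.0806]
orientation: [-0.118, 2.16, -2.158]
force: [-0.0, -0.1, -0.6]
opening: 0.0008
```

Run:
```python
from h import *
info("sz4.png","wz4.png")
for p in (96,): print(arc(0,.014,peg=p))
```

```text
t 5.5 tcp [0.5171 0.0371 0.0806] yawx -173.41 ydn [ 0.006  0.001 -1.   ] F [-0.04 -0.11 -0.64] q [-0.028  0.041  1.88   0.002  1.214  1.427] op 0.0008
tcp r 0.0417 ang 74.52
F [ 1.13 -0.63  0.13]
(array([0.00125513, 0.0015513 , 0.00169233]), array([ 0.03816115,  0.4477573 , -0.33190068]))
```

View pics/sz4.png

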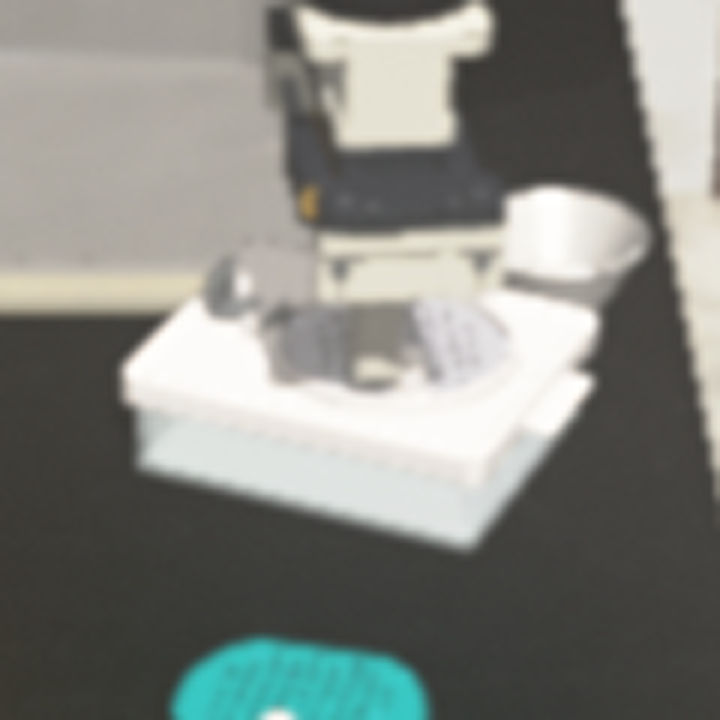

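View pics/wz4.png

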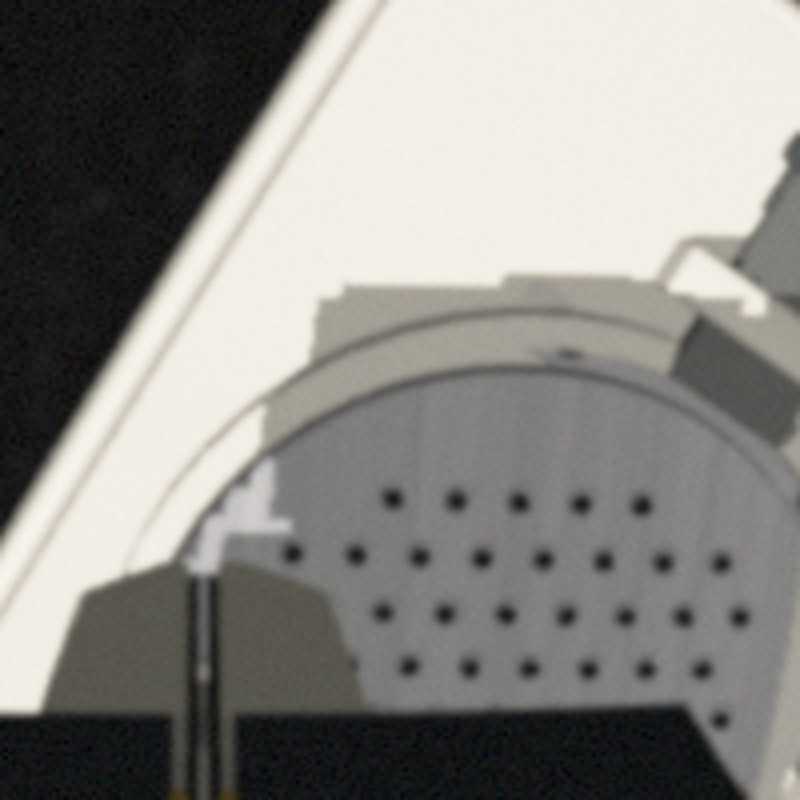

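The tool has turned 12.5° and the hole rows are still aligned with it, so the plate is turning along at about 1 N. I'll continue.

Call:
carry_out(
  motion=[0.0022,0.001,0,0,-3,-0.3,-1,0.0022,0.0007,-0.0002,0,-3,0,-1,0.0022,0.0005,-0.0005,0,-3,0,-1,0.0022,0.0003,-0.0007,0,-3,0,-1,0.0022,0.0003,-0.0007,0,-3,0,-1],
)

```text
t: 6.1
tool_pos: [0.5097, 0.0374, 0.0801]
orientation: [-0.373, 2.013, -2.012]
force: [1.8, 1.6, 0.2]
opening: 0.0001
```

Run:
```python
from h import *
info(None,"wz5.png")
for p in (111,): print(arc(0,.014,peg=p))
```

```text
t 6.1 tcp [0.5097 0.0374 0.0801] yawx -158.51 ydn [ 0.009  0.002 -1.   ] F [1.83 1.59 0.17] q [-0.029  0.019  1.903  0.003  1.21   1.166] op 0.0001
tcp r 0.0406 ang 84.7
F [2.67 1.8  0.4 ]
(array([ 0.00371706,  0.00094299, -0.00055391]), array([-0.06347476,  0.68145878, -0.49109865]))
```

View pics/wz5.png

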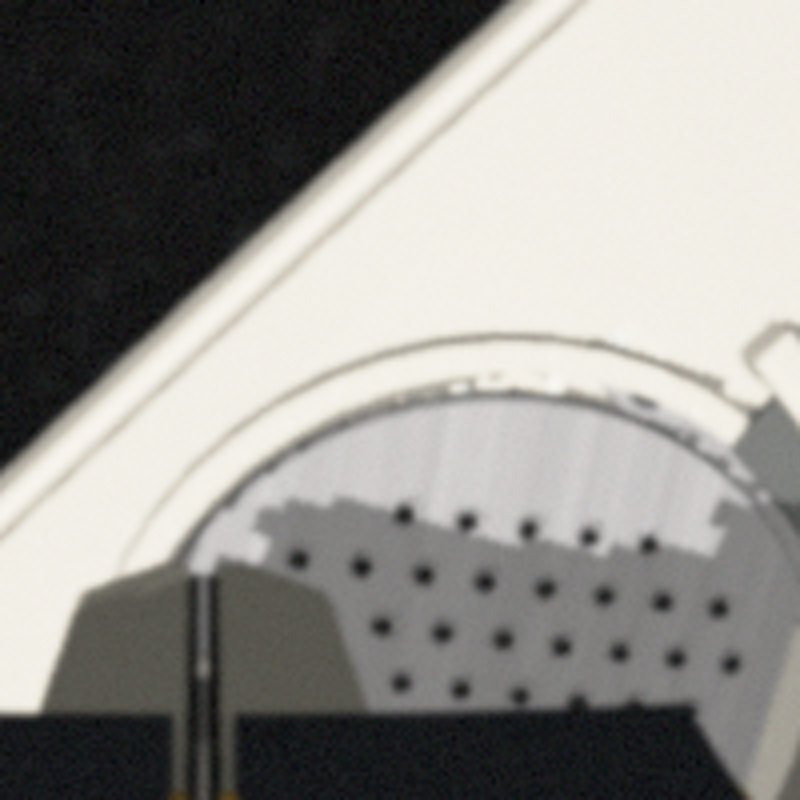

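Call:
carry_out(
  motion=[0.0027,0.0008,0,0,-1,-0.4,-1,0.0027,0.0003,0,0,-2,0,-1,0.0027,0.0003,-0.0003,0,-2,0,-1,0.0027,0.0003,-0.0005,0,-2,0,-1,0.0027,0.0003,-0.0005,0,-2,0,-1],
)

```text
t: 6.65
tool_pos: [0.4988, 0.0345, 0.0796]
orientation: [-0.518, 1.919, -1.918]
force: [1.9, 3.1, -0.1]
opening: 0.0004
```

Run:
```python
from h import *
info("sz6.png","wz6.png")
for p in (115,120): print(arc(0,.014,peg=p))
```

```text
t 6.65 tcp [0.4988 0.0345 0.0796] yawx -149.43 ydn [ 0.006  0.002 -1.   ] F [ 1.86  3.1  -0.11] q [-0.035 -0.007  1.931  0.003  1.212  1.001] op 0.0004
tcp r 0.0382 ang 100.84
F [1.17 1.62 0.72]
(array([-0.0049683 ,  0.00043462,  0.00050224]), array([-0.04661379,  5.5298866 , -0.32502062]))
(array([-0.00180959,  0.00041534, -0.000888  ]), array([-0.06072327,  0.52990028, -0.32255393]))
```

View pics/wz6.png

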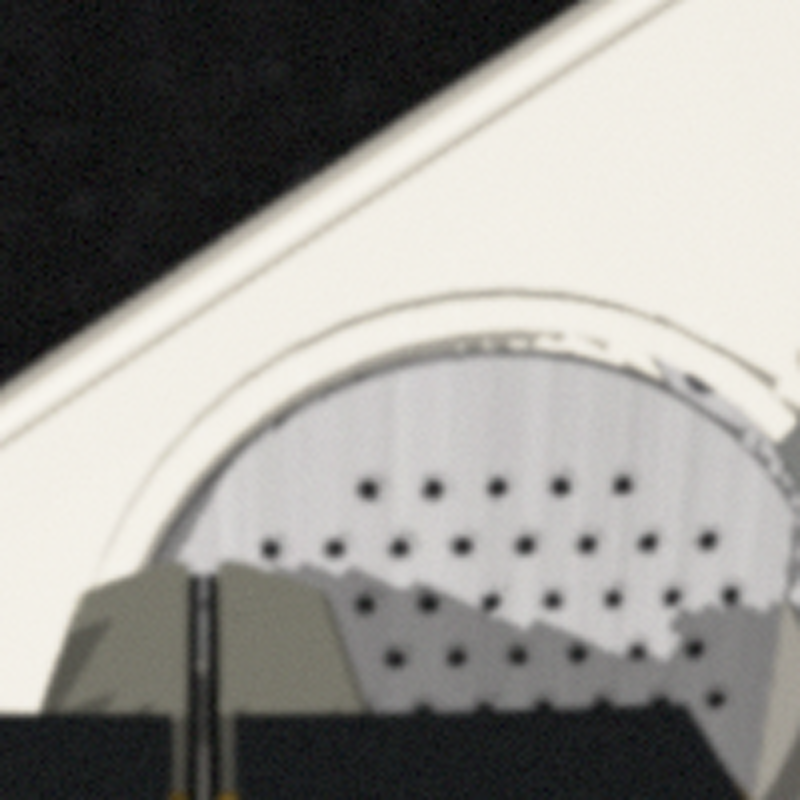

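View pics/sz6.png

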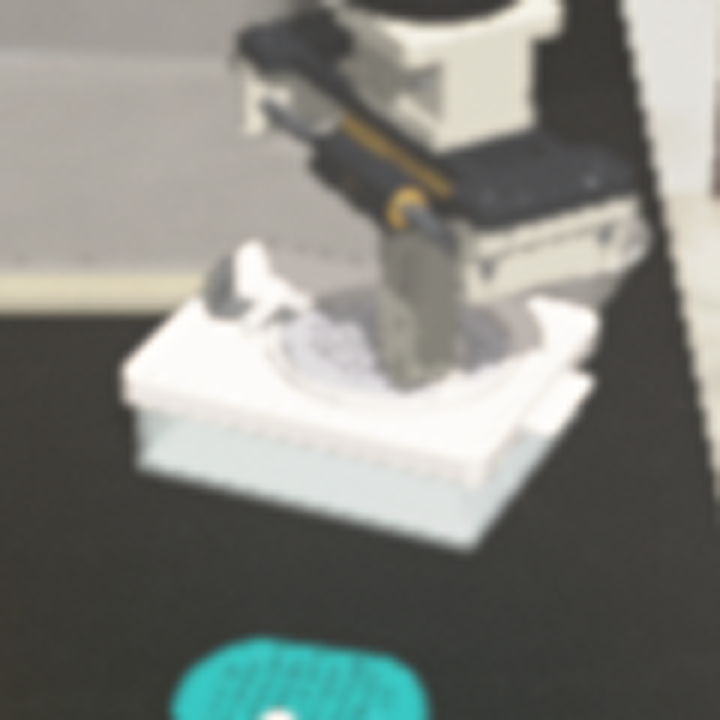

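Call:
carry_out(
  motion=[0.0023,0.0005,-0.0008,0,-3,-0.3,-1,0.0023,0.0003,-0.0007,0,-3,0,-1,0.0023,0.0003,-0.0007,0,-3,0,-1,0.0023,0.0003,-0.0007,0,-3,0,-1,0.0023,0.0003,-0.0007,0,-3,0,-1],
)

```text
t: 7.25
tool_pos: [0.4885, 0.0311, 0.0787]
orientation: [-0.732, 1.754, -1.755]
force: [1.1, 2.9, 1.3]
opening: 0.0002
```

Run:
```python
from h import *
info(None,"wz7.png")
for p in (130,135): print(arc(0,.014,peg=p))
```

```text
t 7.25 tcp [0.4885 0.0311 0.0787] yawx -134.57 ydn [ 0.002  0.    -1.   ] F [1.07 2.89 1.31] q [-0.041 -0.032  1.957  0.     1.214  0.736] op 0.0002
tcp r 0.0384 ang 117.23
F [1.17 1.64 1.2 ]
(array([-0.00580701, -0.00045855,  0.00103596]), array([-0.08328148,  5.62216838, -0.07696226]))
(array([-0.00265049, -0.00046468, -0.00035937]), array([-0.08652496,  0.62217001, -0.0732273 ]))
```

View pics/wz7.png

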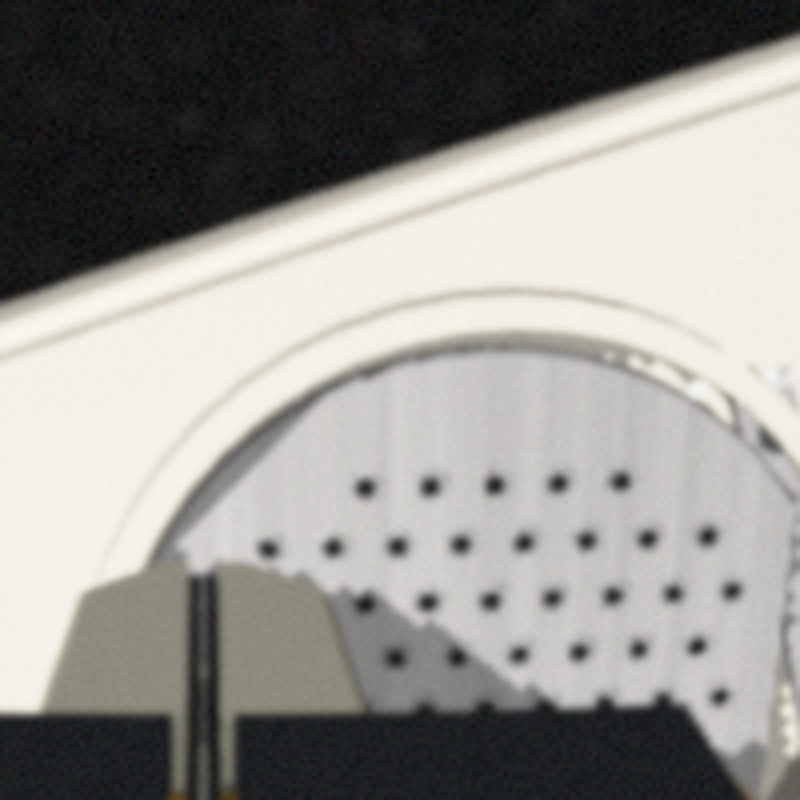

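Call:
carry_out(
  motion=[0.0023,0,-0.0008,0,-3,0,-1,0.0023,0,-0.0007,0,-3,0,-1,0.0023,0,-0.0007,0,-3,0,-1,0.002,0,-0.0007,0,-3,0,-1,0,0,0,0,0,0,-1],
)

```text
t: 7.8
tool_pos: [0.4804, 0.0257, 0.0786]
orientation: [-0.882, 1.615, -1.617]
force: [-0.0, 1.2, 0.4]
opening: 0.0001
```

Run:
```python
from h import *
info("sz8.png","wz8.png")
for p in (147,): print(arc(0,.014,peg=p))
```

```text
t 7.8 tcp [0.4804 0.0257 0.0786] yawx -122.7 ydn [ 0.001 -0.001 -1.   ] F [-0.05  1.22  0.44] q [-5.300e-02 -5.400e-02  1.979e+00 -1.000e-03  1.216e+00  5.180e-01] op 0.0001
tcp r 0.0385 ang 131.82
F [0.95 1.33 0.12]
(array([-0.0038885 , -0.00048122,  0.00013592]), array([-0.07611619,  0.21190011,  0.00416854]))
```

View pics/wz8.png

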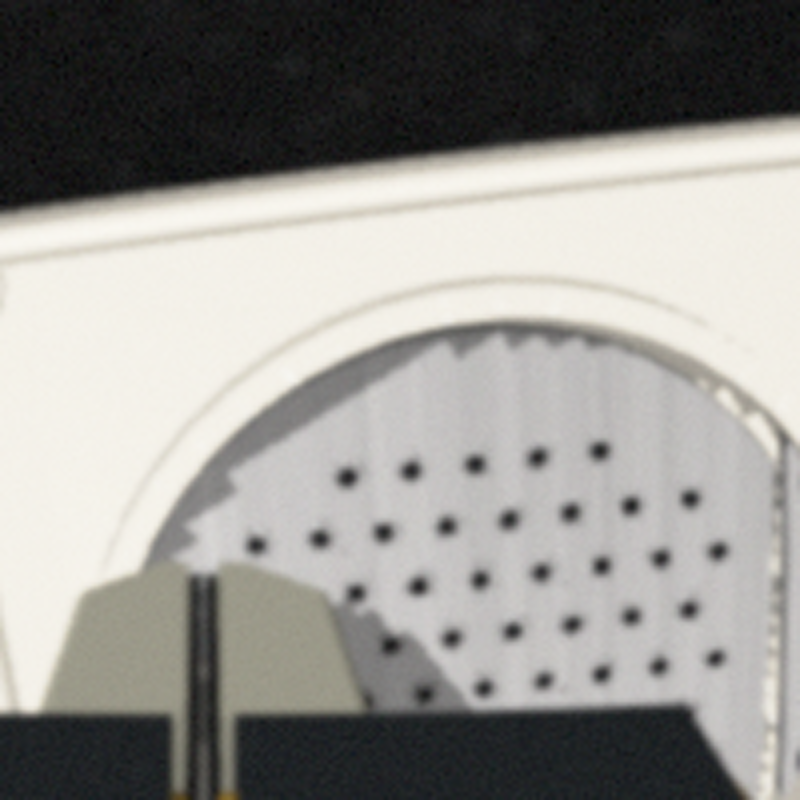

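View pics/sz8.png

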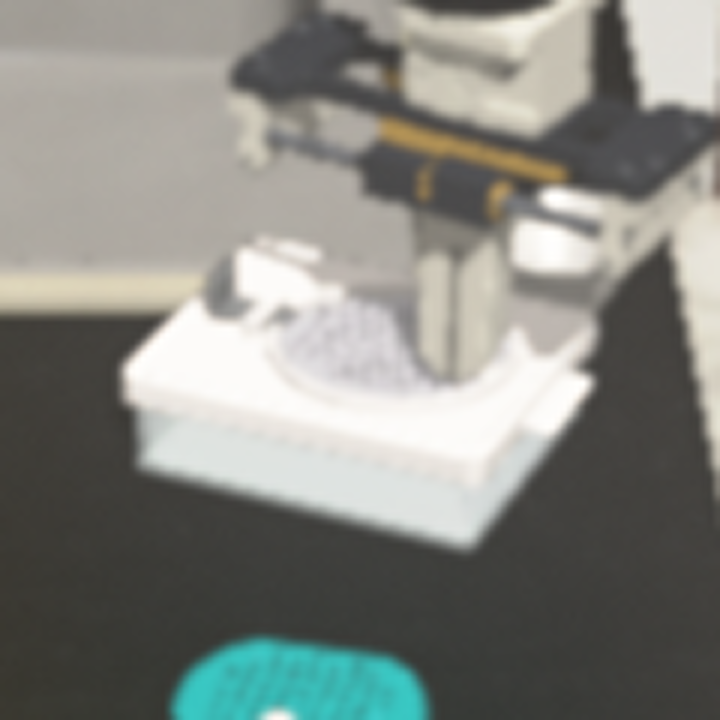

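The plate has turned ahead of the tool: the hole rows and the deck edge both slope about -6.5°. It seems to be at the bar, so I'll back off and look.

Call:
carry_out(
  motion=[-0.006,0,0,0,0,0,-1,-0.012,-0.01,0,0,0,0,-1,0,-0.04,0,0,0,0,-1,0,-0.04,0,0,0,0,-1,0,-0.02,0,0,0,0,-1],
)

```text
t: 8.4
tool_pos: [0.4878, 0.0437, 0.1887]
orientation: [-0.888, 1.628, -1.621]
force: [0.7, -1.0, -0.2]
opening: 0.0004
```

Run:
```python
from h import *
info("sz9.png")
m=imaging.camera_model("wrist");im=imaging.read_camera("wrist"); p=world2pix("wrist",[.506,-.003,.052]);print(p); np.save("m9.npy",m,allow_pickle=True)
cv2.imwrite("pics/w9.png",im)
crop(im,p,75,5,"wz9.png");
```

```text
t 8.4 tcp [0.4878 0.0437 0.1887] yawx -123.18 ydn [-0.011 -0.001 -1.   ] F [ 0.68 -1.05 -0.18] q [-1.400e-02 -1.320e-01  1.841e+00 -1.000e-03  1.444e+00  5.650e-01] op 0.0004
tcp r 0.0502 ang 111.25
F [ 0.82 -0.08  2.64]
[369.76275886 268.62755223]
```

View pics/wz9.png

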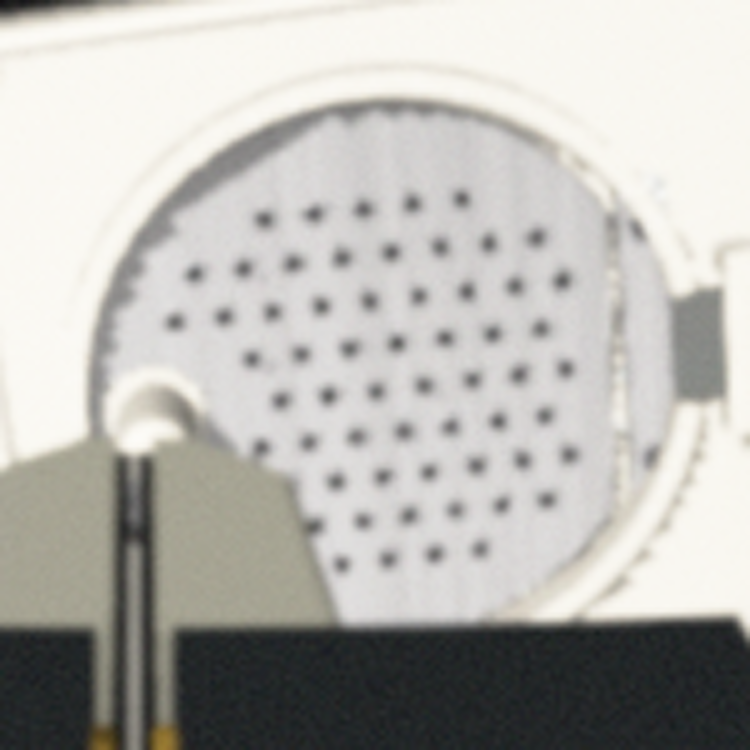

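View pics/sz9.png

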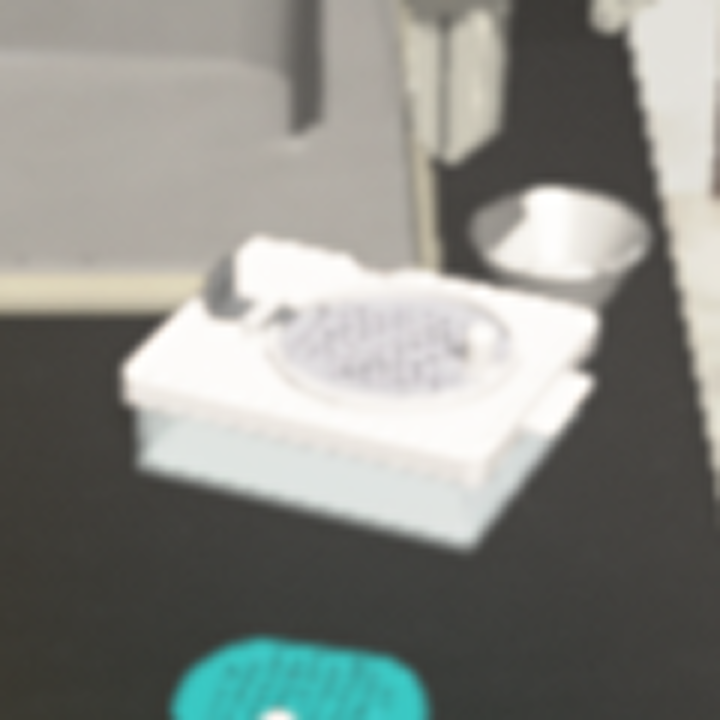

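The plate is level: the bar shows fully at x≈620 in the crop, the hole rows are parallel to the deck edge, and there is a small gap at the flat. Next I'll turn the tool to push the peg along the grater's +x (heading about -25°).

Call:
carry_out(
  motion=[0,0,0,0,-8.2,0,-1,0,0,0,0,-8.2,0,-1,0,0,0,0,-8.2,0,-1,0,0,0,0,-8.2,0,-1,0,0,0,0,-8.2,0,-1],
)

```text
t: 9.0
tool_pos: [0.4885, 0.0462, 0.186]
orientation: [-1.289, 1.1, -1.086]
force: [-0.3, 1.0, -0.3]
opening: 0.0005
```

Call:
carry_out(
  motion=[0,0,0,0,-8.2,0,-1,0,0,0,0,-8.2,0,-1,0,0,0,0,-8.2,0,-1,0,0,0,0,-8.2,0,-1,0,0,0,0,-8.2,0,-1],
)

```text
t: 9.5
tool_pos: [0.486, 0.0486, 0.1796]
orientation: [-1.515, 0.54, -0.507]
force: [0.9, 0.3, -0.3]
opening: 0.0003
```

Call:
carry_out(
  motion=[0,0,0,0,-8.2,0,-1,0,0,0,0,-8.2,0,-1,0,0,0,0,0,0,-1,0,0,0,0,0,0,-1,0,0,0,0,0,0,-1],
)

```text
t: 10.0
tool_pos: [0.4838, 0.0504, 0.1743]
orientation: [-1.558, 0.318, -0.272]
force: [-0.4, -0.1, 0.5]
opening: 0.0008
```

Run:
```python
from h import *
info()
print(rows([.4505,.0223,.079],-25))
im=imaging.read_camera("wrist"); cv2.imwrite("pics/w10.png",im)
crop(imaging.read_camera("top"),(392,280),55,5,"topz10.png")
```

```text
t 10.0 tcp [0.4838 0.0504 0.1743] yawx -21.54 ydn [-0.03  -0.001 -1.   ] F [-0.43 -0.09  0.46] q [-0.    -0.111  1.848 -0.002  1.435 -1.195] op 0.0008
tcp r 0.0579 ang 112.59
F [-0.43 -0.09  0.46]
(array([-0.01797997,  0.09630529, -0.03718402]), array([ 0.76304007,  3.46526438, -1.55958974]))
```

View pics/w10.png

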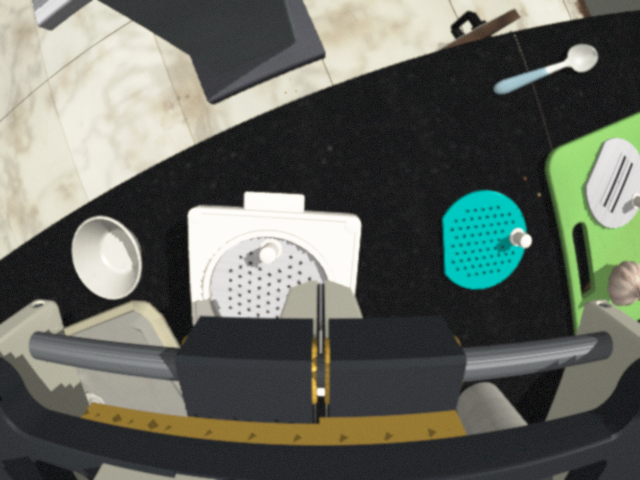

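View pics/topz10.png

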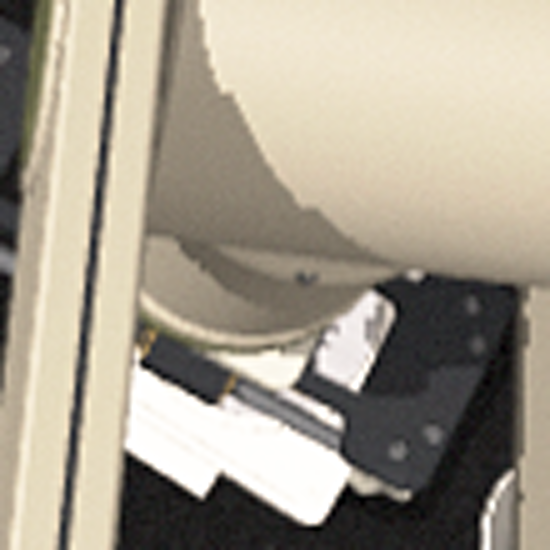

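Wrist view: peg top at (268,253), deck's -x corners near (190,209) and (360,215), top camera blocked by the arm.

Run:
```python
from h import *
im=cv2.imread("pics/w10.png"); crop(im,(270,255),70,5,"wz10.png")
print(pix2world("wrist",(268,253),.070).round(4), pix2world("wrist",(189,209),.052).round(4),pix2world("wrist",(361,215),.052).round(4))
```

```text
[0.4712 0.0132 0.07  ] [ 0.4197 -0.0362  0.052 ] [0.4732 0.0854 0.052 ]
```

View pics/wz10.png

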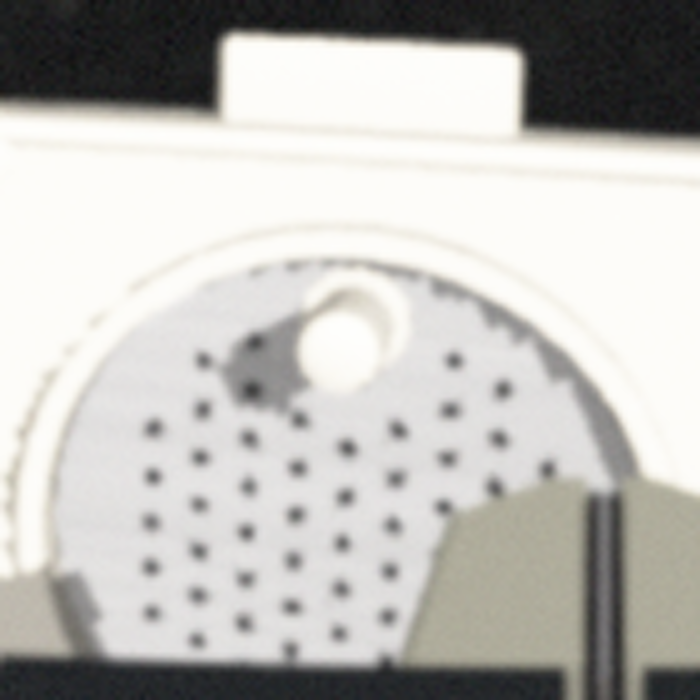

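Call:
carry_out(
  motion=[-0.022,0,-0.037,0.8,3,-1.6,-1,0,0.025,0,0,0,0,-1,0,0.025,0,0,0,0,-1,0,0.025,0,0,0,0,-1,0,0,0,0,0,0,-1],
)

```text
t: 10.6
tool_pos: [0.4494, 0.0228, 0.0996]
orientation: [-1.542, 0.339, -0.348]
force: [-0.9, -1.0, -0.5]
opening: 0.0004
```

Run:
```python
from h import *
info()
print(rows([.4464,.0242,.079],-24.5))
```

```text
t 10.6 tcp [0.4494 0.0228 0.0996] yawx -25.09 ydn [ 0.006 -0.    -1.   ] F [-0.89 -1.   -0.46] q [-0.063 -0.177  2.05   0.     1.263 -1.196] op 0.0004
tcp r 0.0622 ang 155.46
F [-0.89 -1.   -0.46]
(array([-3.41762504e-03,  2.05708249e-02, -9.19659417e-05]), array([-0.13679512, -0.59111656,  0.30943897]))
```

Call:
carry_out(
  motion=[-0.003,0.01,0,0,-0.6,0.3,-1,0,0.008,0,0,0,0,-1,0,0.003,0,0,0,0,-1,0,0,0,0,0,0,-1,0,0,0,0,0,0,-1],
)

```text
t: 11.1
tool_pos: [0.4489, 0.0243, 0.0804]
orientation: [-1.542, 0.333, -0.339]
force: [0.2, -0.1, -0.6]
opening: 0.0005
```

Run:
```python
from h import *
info("sz11.png","wz11.png")
print(rows([.4464,.0242,.079],-24.5))
```

```text
t 11.1 tcp [0.4489 0.0243 0.0804] yawx -24.54 ydn [ 0.004  0.002 -1.   ] F [ 0.21 -0.1  -0.61] q [-0.062 -0.151  2.065  0.003  1.223 -1.205] op 0.0005
tcp r 0.0633 ang 154.43
F [0.42 0.79 0.57]
(array([-0.00227942,  0.00148492, -0.00116145]), array([-0.22350173, -0.03640231,  0.19004711]))
```

View pics/sz11.png

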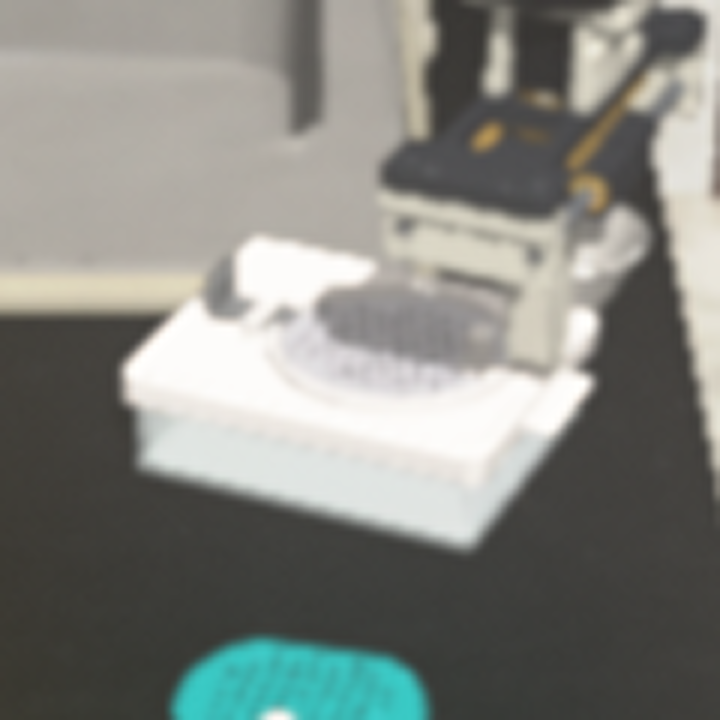

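Call:
carry_out(
  motion=[0.002,0.001,-0.001,0,0,0.2,-1,0.002,0,0,0,0,0,-1,0.002,0,0,0,0,0,-1,0.002,0,0,0,0,0,-1,0,0,0,0,0,0,-1],
)

```text
t: 11.7
tool_pos: [0.4574, 0.0195, 0.0805]
orientation: [-1.54, 0.334, -0.338]
force: [0.2, -0.2, -0.3]
opening: 0.0005
```

Call:
carry_out(
  motion=[0.001,0,0,0,0,0,-1,0.001,0,0,0,0,0,-1,0.001,0,0,0,0,0,-1,0,0,0,0,0,0,-1,0,0,0,0,0,0,-1],
)

```text
t: 12.2
tool_pos: [0.4598, 0.0183, 0.0802]
orientation: [-1.54, 0.335, -0.337]
force: [-0.7, 0.5, -0.7]
opening: 0.0001
```

Run:
```python
from h import *
info("sz12.png","wz12.png")
print(rows([.4583,.0188,.079],-24.5))
```

```text
t 12.2 tcp [0.4598 0.0183 0.0802] yawx -24.54 ydn [ 0.002  0.004 -1.   ] F [-0.71  0.49 -0.7 ] q [-0.075 -0.116  2.034  0.004  1.222 -1.219] op 0.0001
tcp r 0.0509 ang 155.2
F [-0.49 -0.46 -0.25]
(array([-0.00156695,  0.00122512, -0.00023506]), array([-0.24455934, -0.04153374,  0.00825418]))
```

View pics/sz12.png

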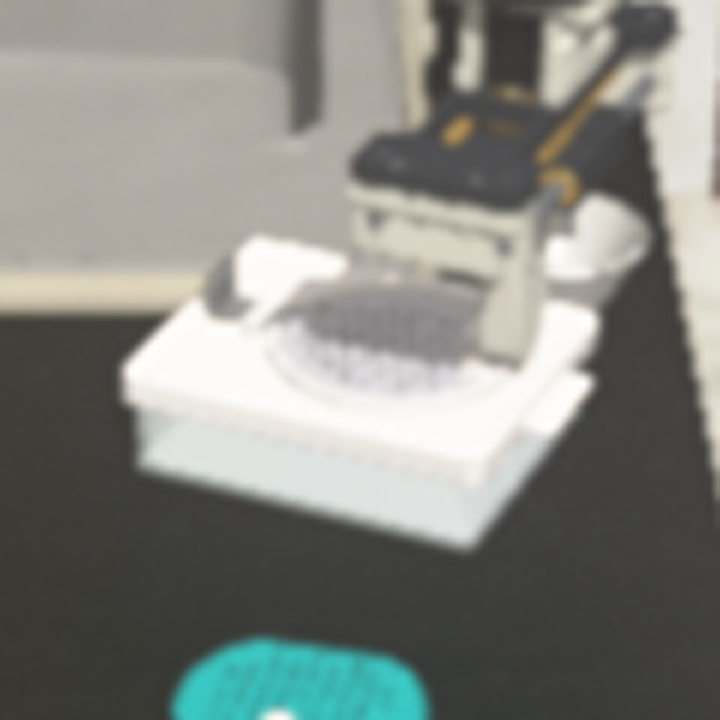

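View pics/wz12.png

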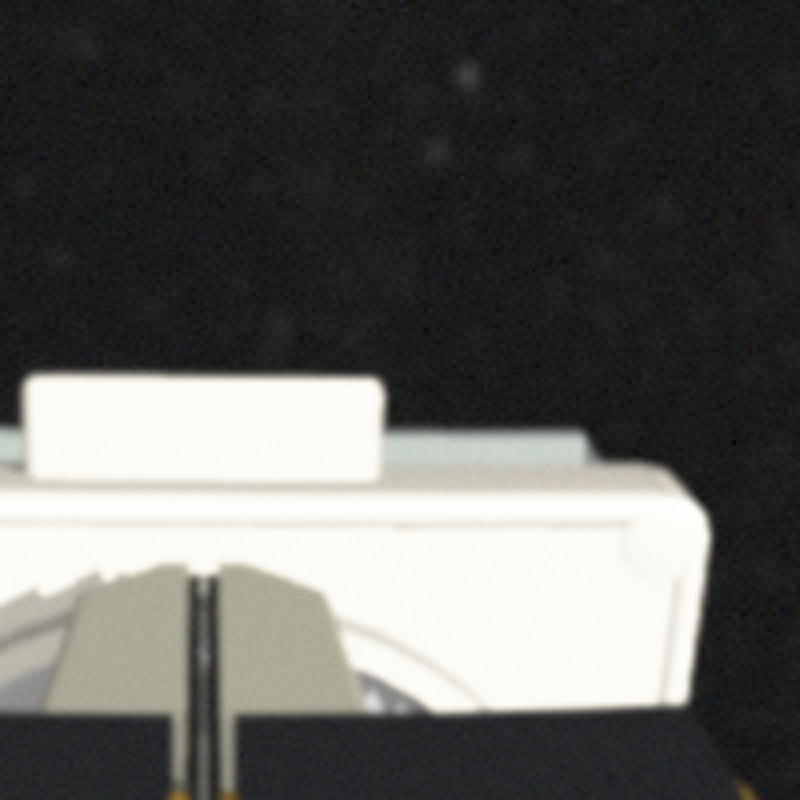

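Call:
carry_out(
  motion=[0.001,0.001,0,0,0,0,-1,0.001,0,0,0,0,0,-1,0,0,0,0,0,0,-1,0,0,0,0,0,0,-1,0,0,0,0,0,0,-1],
)

```text
t: 12.8
tool_pos: [0.4603, 0.018, 0.0785]
orientation: [-1.54, 0.337, -0.334]
force: [-1.9, 0.2, 1.6]
opening: 0.0008
```

Call:
carry_out(
  motion=[0.001,0,0,0,0,0,-1,0.001,0,0,0,0,0,-1,0.001,0,0,0,0,0,-1,0.001,0,0,0,0,0,-1,0.001,0,0,0,0,0,-1],
)

```text
t: 13.3
tool_pos: [0.4606, 0.0176, 0.0771]
orientation: [-1.539, 0.346, -0.325]
force: [-5.6, 2.6, 3.2]
opening: 0.0004
```

Run:
```python
from h import *
info()
```

```text
t 13.3 tcp [0.4606 0.0176 0.0771] yawx -24.5 ydn [-0.012  0.008 -1.   ] F [-5.61  2.62  3.25] q [-0.079 -0.096  2.021  0.008  1.228 -1.224] op 0.0004
tcp r 0.0498 ang 155.55
F [-5.61  2.62  3.25]
```

Stalled at about 6 N at r=49.8 mm, which is the predicted home value. The tip also crept down to 58 mm, so I'll back off, rise and look.

Call:
carry_out(
  motion=[-0.006,-0.002,0,0,0,0,-1,-0.012,-0.01,0,0,0,0,-1,0,-0.04,0,0,0,0,-1,0,-0.05,0,0,0,0,-1,0,-0.03,0,0,0,0,-1],
)

```text
t: 13.8
tool_pos: [0.4415, 0.0243, 0.2082]
orientation: [-1.541, 0.352, -0.319]
force: [0.6, -0.1, 0.6]
opening: 0.0009
```

Run:
```python
from h import *
info("sz13.png")
p=world2pix("wrist",[.506,-.003,.052]);print(p)
im=imaging.read_camera("wrist"); cv2.imwrite("pics/w13.png",im)
crop(imaging.read_camera("top"),(392,280),55,5,"topz13.png")
print(rows([.46,.02,.2],-25))
```

```text
t 13.8 tcp [0.4415 0.0243 0.2082] yawx -24.53 ydn [-0.019  0.007 -1.   ] F [ 0.62 -0.07  0.63] q [-0.066 -0.276  1.928  0.006  1.509 -1.209] op 0.0009
tcp r 0.07 ang 157.04
F [ 2.17 -0.45  3.75]
[321.74023966 302.96663192]
(array([0.01773329, 0.00712506, 0.00342803]), array([ 0.02702887,  0.46316631, -1.06047835]))
```

View pics/w13.png

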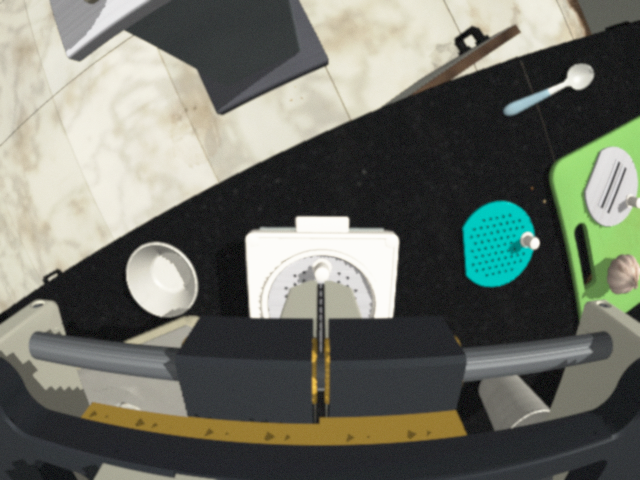

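View pics/sz13.png

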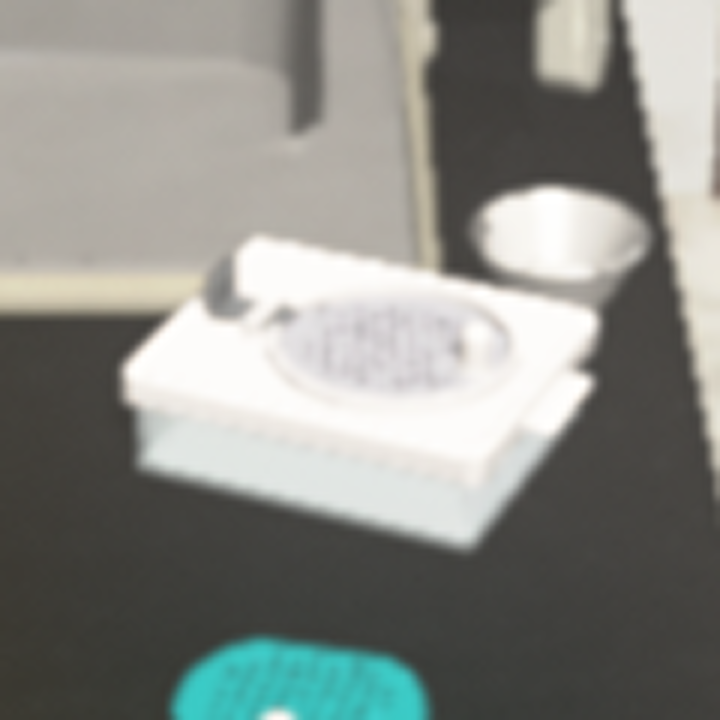

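View pics/topz13.png

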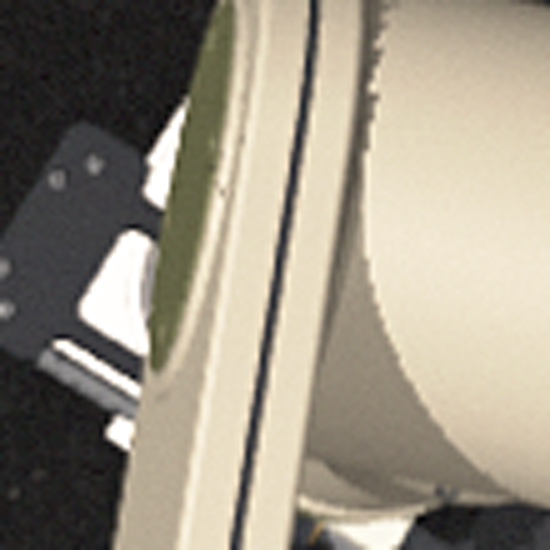

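Call:
carry_out(
  motion=[0.045,0,0,0,0,-1,-1,0.045,0,0,0,0,0,-1,0.045,0,0,0,0,0,-1,0.04,0,0.002,0,0,0,-1,0,0,0,0,0,0,-1],
)

```text
t: 14.45
tool_pos: [0.6036, -0.0482, 0.196]
orientation: [-1.546, 0.342, -0.328]
force: [-0.5, -0.6, -0.3]
opening: 0.0004
```

Run:
```python
from h import *
info()
p=world2pix("wrist",[.506,-.003,.052]);print(p)
im=imaging.read_camera("wrist"); cv2.imwrite("pics/w14.png",im); crop(im,(p[0],p[1]+20),75,5,"wz14.png")
print(rows([.600,-.046,.2],-24.5))
```

```text
t 14.45 tcp [ 0.6036 -0.0482  0.196 ] yawx -24.45 ydn [-0.009  0.001 -1.   ] F [-0.45 -0.6  -0.28] q [-1.640e-01  1.760e-01  1.514e+00 -1.000e-03  1.460e+00 -1.308e+00] op 0.0004
tcp r 0.1076 ang -24.86
F [-0.45 -0.6  -0.28]
[322.14497323  99.98368712]
(array([-0.00238429, -0.00368431,  0.00041765]), array([ 0.18573841,  0.07015586, -0.54928386]))
```

View pics/wz14.png

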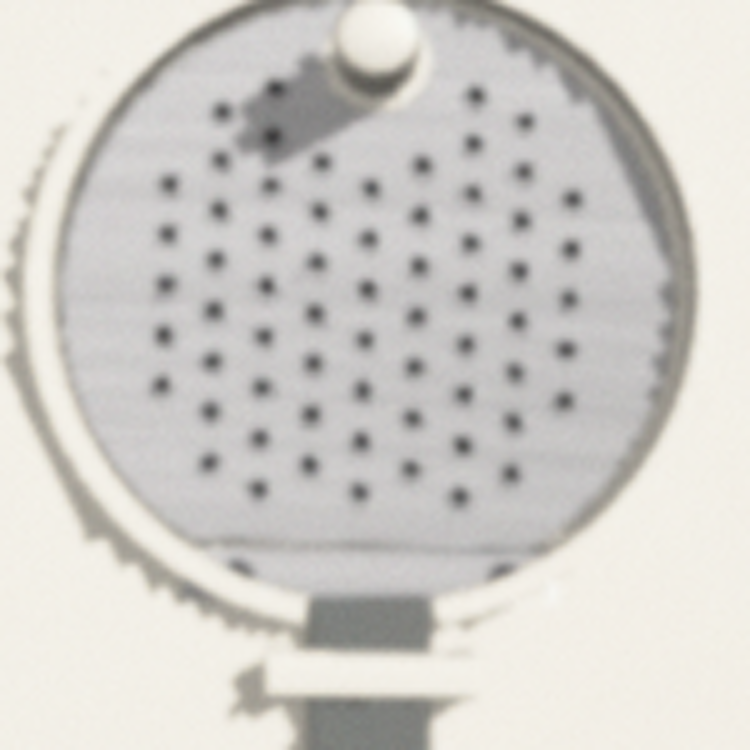

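The wrist view from behind the catch shows the plate level. Its flat lies along the bar as a thin uniform line at crop y≈545, with no gap. Now I'll lower behind the tab.

Call:
carry_out(
  motion=[0,0.035,0,0,0,-0.5,-1,0,0.035,0,0,0,0,-1,0,0.03,0,0,0,0,-1,0,0.008,0,0,0,0,-1,0,0,0,0,0,0,-1],
)

```text
t: 15.0
tool_pos: [0.5968, -0.0454, 0.083]
orientation: [-1.548, 0.337, -0.331]
force: [0.1, -0.1, 0.9]
opening: 0.0007
```

Run:
```python
from h import *
info("sz15.png")
im=imaging.read_camera("wrist"); crop(im,(320,240),80,5,"wz15.png")
print(rows([.600,-.046,.079],-24.5))
```

```text
t 15.0 tcp [ 0.5968 -0.0454  0.083 ] yawx -24.38 ydn [-0.005 -0.002 -1.   ] F [ 0.1  -0.09  0.88] q [-0.16   0.254  1.64  -0.003  1.252 -1.304] op 0.0007
tcp r 0.1002 ang -25.03
F [ 0.01 -0.79 -0.5 ]
(array([0.00181664, 0.00593779, 0.00049501]), array([ 0.17706651,  0.11578924, -0.03801892]))
```

View pics/wz15.png

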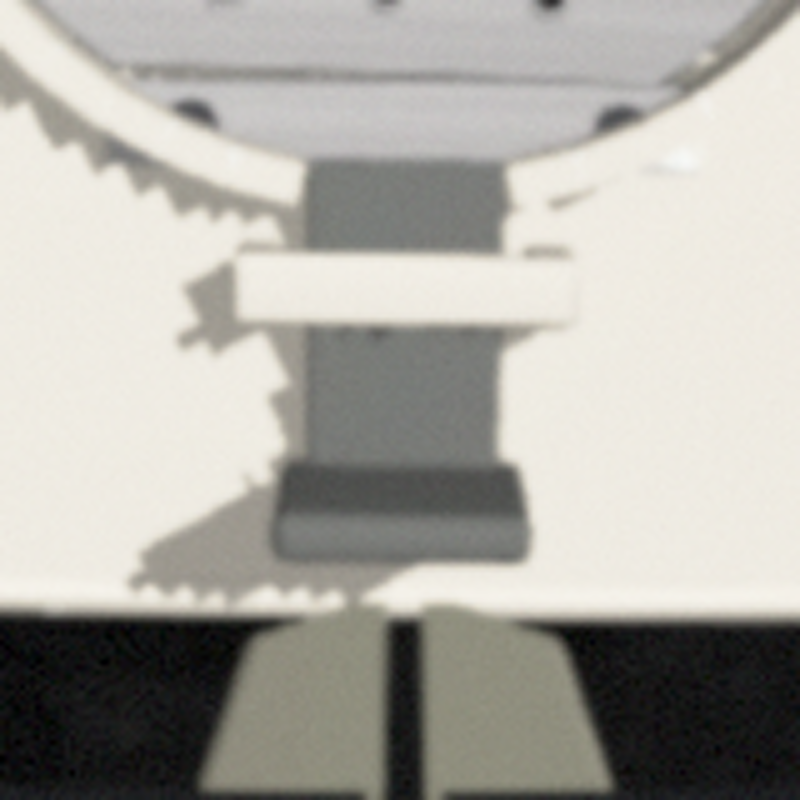

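View pics/sz15.png

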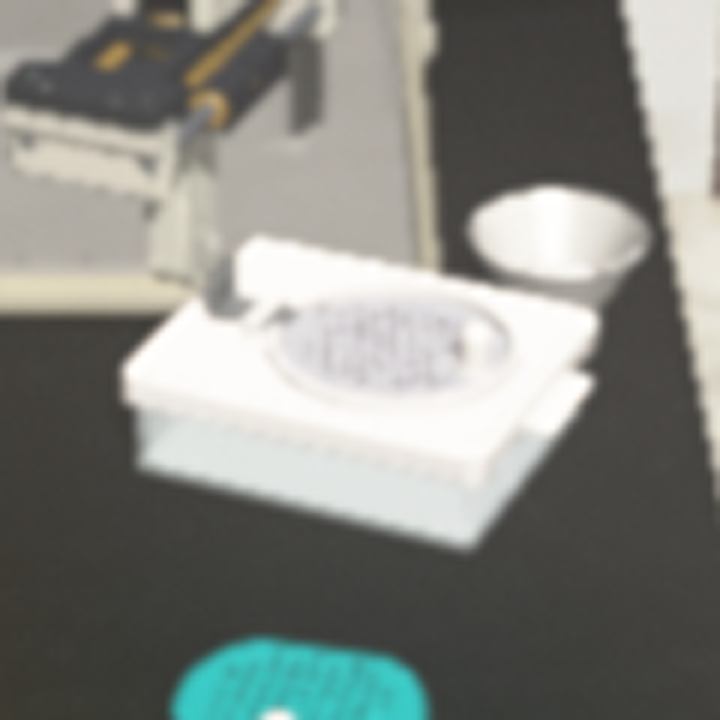

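The fingers stand centred behind the tab, with the tab at crop (400,540) and the tips at (405,610).

Call:
carry_out(
  motion=[0,0.003,0,0,0,0,-1,-0.002,0,0,0,0,0,-1,-0.002,0,0,0,0,0,-1,-0.002,0,0,0,0,0,-1,-0.002,0,0,0,0,0,-1],
)

```text
t: 15.6
tool_pos: [0.5945, -0.0427, 0.0886]
orientation: [-1.547, 0.327, -0.341]
force: [0.3, -0.6, 0.4]
opening: 0.0004
```

Call:
carry_out(
  motion=[-0.002,0,0,0,0,0,-1,-0.002,0,0,0,0,0,-1,-0.002,0,0,0,0,0,-1,-0.002,0,0,0,0,0,-1,-0.002,0,0,0,0,0,-1],
)

```text
t: 16.1
tool_pos: [0.5855, -0.0385, 0.0891]
orientation: [-1.547, 0.325, -0.343]
force: [1.6, -1.2, -0.4]
opening: 0.0004
```

Run:
```python
from h import *
info("sz16.png")
im=imaging.read_camera("wrist"); crop(im,(320,240),80,5,"wz16.png")
print(rows([.600,-.046,.08],-24.5))
```

```text
t 16.1 tcp [ 0.5855 -0.0385  0.0891] yawx -24.39 ydn [ 0.011 -0.005 -1.   ] F [ 1.64 -1.18 -0.43] q [-0.151  0.203  1.687 -0.003  1.24  -1.295] op 0.0004
tcp r 0.0871 ang -24.03
F [ 1.26 -0.19 -0.19]
(array([ 0.01643008,  0.00926864, -0.00087243]), array([-0.00472392,  0.11890671,  0.65132534]))
```

View pics/wz16.png

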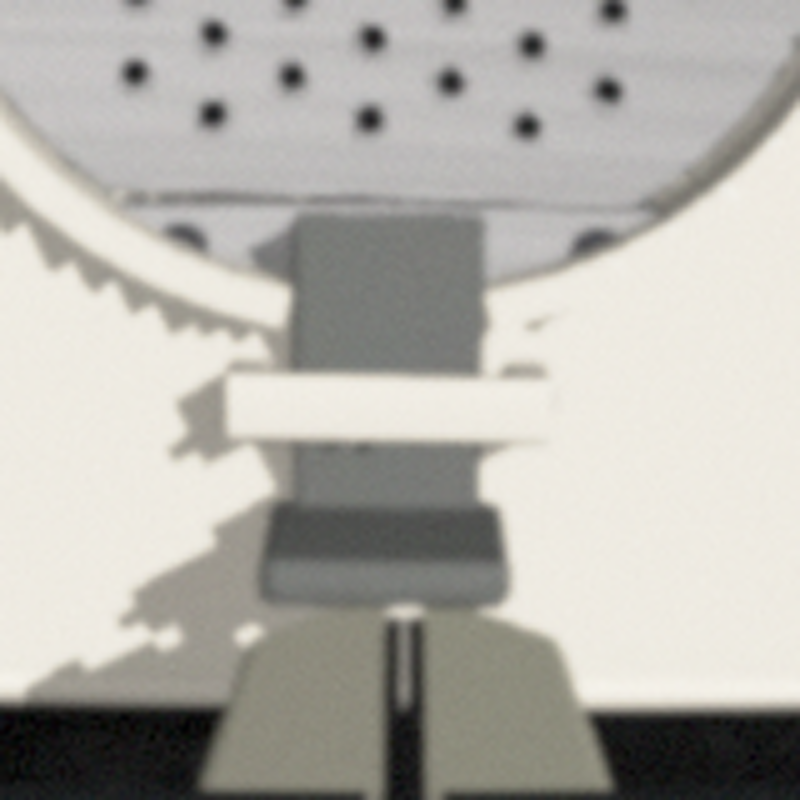

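The tip rode up to 70 mm during settling and the catch has moved about 7 mm. I'll back off, lower, and push again at mid-tab.

Call:
carry_out(
  motion=[0.005,0,0,0,0,0.6,-1,0,0.006,0,0,0,0,-1,0,0.003,0,0,0,0,-1,0,0,0,0,0,0,-1,0,0,0,0,0,0,-1],
)

```text
t: 16.7
tool_pos: [0.5895, -0.0405, 0.0784]
orientation: [-1.545, 0.336, -0.332]
force: [-0.3, -0.4, 0.3]
opening: 0.0005
```

Run:
```python
from h import *
st();print(rows([.585,-.039,.08],-24.5))
```

```text
t 16.7 tcp [ 0.5895 -0.0405  0.0784] yawx -24.38 ydn [-0.003  0.001 -1.   ] F [-0.3  -0.37  0.32] q [-0.156  0.238  1.667  0.     1.239 -1.301] op 0.0005
(array([-0.00468475, -0.00159256, -0.00045708]), array([ 0.02796319,  0.11661265, -0.14645546]))
```

Call:
carry_out(
  motion=[-0.002,0.0002,0,0,0,0,-1,-0.002,0.0002,0,0,0,0,-1,-0.002,0.0002,0,0,0,0,-1,-0.002,0.0002,0,0,0,0,-1,-0.002,0.0002,0,0,0,0,-1],
)

```text
t: 17.2
tool_pos: [0.5803, -0.0364, 0.0779]
orientation: [-1.545, 0.334, -0.333]
force: [0.3, -0.4, -0.8]
opening: 0.0008
```

Call:
carry_out(
  motion=[-0.002,0.0002,0,0,0,0,-1,-0.002,0.0002,0,0,0,0,-1,-0.002,0.0002,0,0,0,0,-1,0,0,0,0,0,0,-1,0,0,0,0,0,0,-1],
)

```text
t: 17.7
tool_pos: [0.5785, -0.0356, 0.0785]
orientation: [-1.546, 0.326, -0.343]
force: [0.2, -0.2, -0.7]
opening: 0.0004
```

Run:
```python
from h import *
info("sz17.png")
im=imaging.read_camera("wrist"); crop(im,(320,240),80,5,"wz17.png")
```

```text
t 17.7 tcp [ 0.5785 -0.0356  0.0785] yawx -24.43 ydn [ 0.01  -0.004 -1.   ] F [ 0.24 -0.17 -0.68] q [-0.149  0.198  1.713 -0.002  1.22  -1.292] op 0.0004
tcp r 0.0795 ang -24.23
F [ 1.17  0.18 -0.54]
```

View pics/wz17.png

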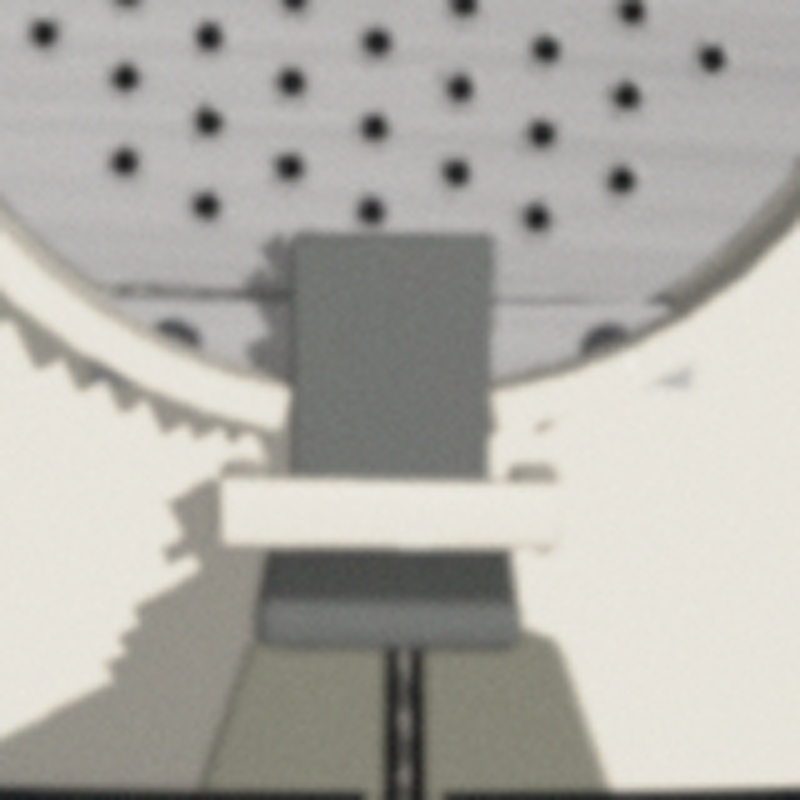

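Call:
carry_out(
  motion=[-0.0018,0,0,0,0,0.5,-1,-0.0018,0,0,0,0,0,-1,-0.0018,0,0,0,0,0,-1,-0.0018,0,0,0,0,0,-1,-0.0018,0,0,0,0,0,-1],
)

```text
t: 18.3
tool_pos: [0.5779, -0.0355, 0.0795]
orientation: [-1.546, 0.319, -0.351]
force: [12.8, -5.1, -9.4]
opening: 0.0002
```

Run:
```python
from h import *
info("sz18.png")
im=imaging.read_camera("wrist"); crop(im,(320,240),80,5,"wz18.png")
```

```text
t 18.3 tcp [ 0.5779 -0.0355  0.0795] yawx -24.48 ydn [ 0.019 -0.006 -1.   ] F [12.78 -5.12 -9.39] q [-0.148  0.187  1.724 -0.003  1.21  -1.29 ] op 0.0002
tcp r 0.0789 ang -24.32
F [11.5  -4.11 -7.83]
```

View pics/wz18.png

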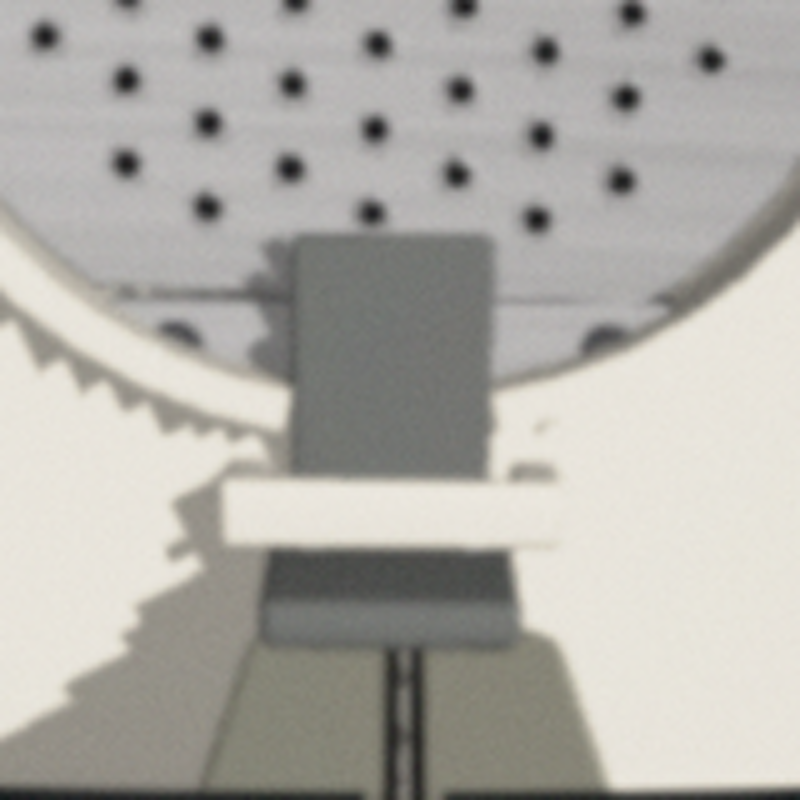

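It stalls firmly at about 13 N with the view unchanged, so the catch is at its stop. I'll retreat and check.

Call:
carry_out(
  motion=[0.005,0,0,0,0,0.8,-1,0.012,0,0,0,0,0,-1,0.01,-0.03,0,0,0,0,-1,0,-0.04,0,0,0,0,-1,0,-0.04,0,0,0,0,-1],
)

```text
t: 18.9
tool_pos: [0.5963, -0.0457, 0.1833]
orientation: [-1.543, 0.348, -0.321]
force: [0.7, -0.4, 0.3]
opening: 0.0003
```

Run:
```python
from h import *
info("sz19.png")
im=imaging.read_camera("wrist"); cv2.imwrite("pics/w19.png",im)
p=world2pix("wrist",[.506,-.003,.052]); crop(im,(p[0],p[1]+35),75,5,"wz19.png"); print(p)
```

```text
t 18.9 tcp [ 0.5963 -0.0457  0.1833] yawx -24.45 ydn [-0.016  0.005 -1.   ] F [ 0.74 -0.38  0.28] q [-0.164  0.171  1.543  0.003  1.444 -1.308] op 0.0003
tcp r 0.0999 ang -25.29
F [ 2.11 -0.6   5.05]
[320.63766986 102.68059577]
```

View pics/wz19.png

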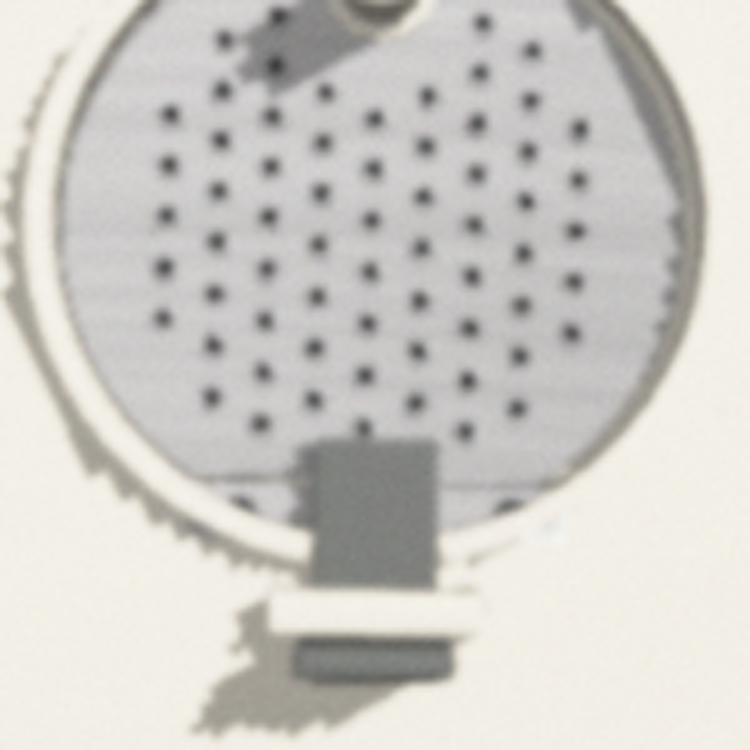

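View pics/sz19.png

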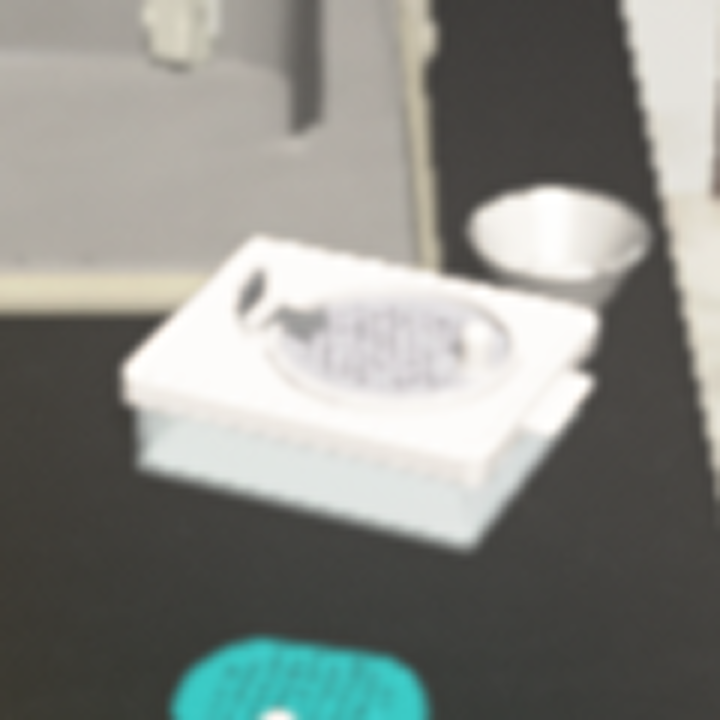

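Run:
```python
from h import *
u=np.array([np.cos(np.radians(-24.4)),np.sin(np.radians(-24.4))])
o=np.array([int(320.6)-75,int(102.68+35)-75])
f=lambda x,y,z:(pix2world("wrist",o+np.array([x,y])/5,z)[:2]-WELL)@u*1000
print("tongue tip",f(378,440,.0555),"bar",f(378,481,.052),"tab back",f(372,684,.072),"strap outer",f(372,634,.059),"strap inner",f(372,592,.059))
print("open tab back (wrist1)",(np.array([.5812,-.038])-WELL)@u*1000)
im=cv2.imread("pics/w19.png");crop(im,(320,190),40,9,"wz19b.png")
```

```text
tongue tip 36.55011072505074 bar 42.992319125241174 tab back 71.51758475246116 strap outer 65.9072653010381 strap inner 59.48278025994748
open tab back (wrist1) 82.94206633648352
```

View pics/wz19b.png

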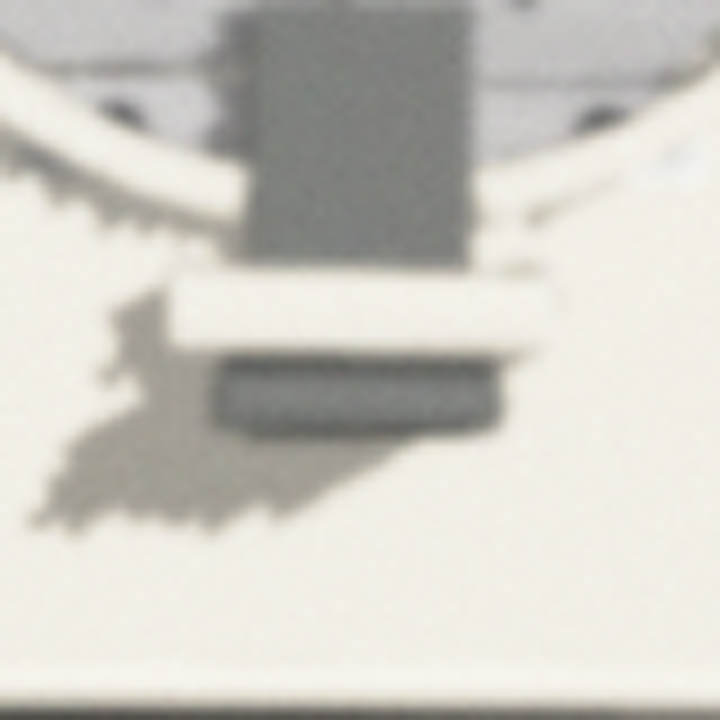

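The picture measures carry a common bias of about +2 mm (bar reads 43.0 against 41.2, strap 59.5 and 65.9 against 57 and 64). Corrected, the tab's back is at about 69.4 mm against 69 when home. The plate is level and tight, and the tool is clear, so I'm handing in.

Run:
```python
from h import *
st(); print(robot.close_job())
```

```text
t 19.0 tcp [ 0.6008 -0.0464  0.1903] yawx -24.45 ydn [-0.003  0.003 -1.   ] F [0.88 0.14 1.77] q [-0.164  0.166  1.536  0.003  1.443 -1.308] op 0.0002
the job is handed in; nothing more can be done
None
```

The job is done and handed in at 19 s of the 72 s allowed. The grating plate lies level and tight against the bar, and the catch is home over it.

- **Turning the plate:** I pushed the peg round about 70° counter-clockwise with the shut fingertips. The force readings were about 1 to 4 N. The plate then dropped level off the bar.
- **Seating the flat:** I pushed the peg along the grater's +x until it stalled at about 6 N. The wrist picture afterwards showed the flat as a thin, even line along the bar, with no gap.
- **Closing the catch:** I slid it from behind until it stopped hard at about 13 N, then backed off and rose clear.

**Last checks:**
- **Catch:** The wrist picture shows the tongue over the flat and the tab close up to the strap. The raw measure put the tab's back 71.5 mm from the well's centre. The bar and strap read about 2 mm too far in the same picture, so corrected it is about 69.4 mm, against 69 mm when fully home.
- **Plate angle:** My picture reading of the plate against the bar differed by about 0.4 to 1°, which is within how well I can read it.
- **Heights during pushing:** During seating the fingertips crept down to about 58 mm, close to the collar's 57 mm, with about 3 N upward on the tool. On the first catch push they rode up to 70 mm, so I lowered them and pushed again.
- **Other objects:** The last side view shows the bowl and the turquoise plate unmoved. I never took the arm near the rest, but I did not take a final top picture to confirm them.

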